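# Load a glass plate into the drying chamber with a spatula

## Robot

A 7-joint arm with a two-finger parallel gripper is mounted at the origin on a cart in front of the work surface, level with it; the furniture and walls round the work are solid. World frame = base frame: x ahead of the robot, y to its left, z up, the work surface at z = 0. Lengths are in m, angles in rad, forces in N, time in s.
With the tool pointing down it reaches from about 0.425 to 0.925 m from the base axis. Payload 6.8 kg.
Tool frame: the origin (TCP) lies midway between the tips of the shut fingers; the grasp point (between the pads) lies 19 mm behind it; z points along the fingers, y is the line along which they close (so a half turn about z gives the same grasp; the last joint's range is limited). The gripper opens to 85 mm and grips with 20 to 120 N. Pads are 22 mm wide; open, the fingers measure 114 mm over their backs; the gripper's body (76 mm by 85 mm) begins 54 mm behind the grasp point. The pads swing forward as they close: fully open they stand 13 mm farther back than shut.
Start: joints at [1.108, 0.477, 0.022, 1.555, -0.011, 1.109, -0.083], TCP at [0.235, -0.633, 0.231] pointing down, gripper open.
Joint ranges: [-2.96, 2.96], [-0.34, 2.1], [-1.41, 1.46], [0.24, 2.44], [-1.37, 4.51], [0.17, 1.92], [-2.96, 2.96]. Speed limits (rad/s): [2.39, 2.39, 3.14, 3.14, 3.14, 3.14, 3.14].

## Interface

Orientations are given as a unit quaternion [w, x, y, z].
In Python, from station import bot gives the robot as it stands.
- The arm moves only by the tool jog_arm, never from a script. Its argument "rows" is a list of rows, each an object of numbers: "fingers": the finger opening in mm, from 0 to 85.4; "x", "y", "z": the shift along the tool's x, y, z in mm; "ax", "ay", "az": the turn, a rotation vector about the tool's x, y, z in degrees. A call has exactly 8 rows; each row shifts and turns the commanded pose from where the row before left it, along the tool's axes as they then stand; what a row does not reach is not made up. A row lasts 1/10 s, in which the tool goes at most 50 mm and 8.59 degrees, less where a joint would pass 70% of its speed; a pose out of reach is approached as far as the arm can. A call with a gripper value outside its range is refused whole. The fingers move at their own pace and stop on an object; "force" is the grip in N (left out, the last holds). Time passes only in rows, so rows that do not move let the fingers close, or fill a call up. It gives the time, the measured TCP pose, the force, the opening and the grip force at its end, in the units of the state.
- bot.get_obs(): the state, without advancing time (a new reading comes with each control period).
- bot.read_camera(name): name is "scene" or "top" or "wrist"; returns a dict with "pixels" (400x640x3 uint8, red, green, blue), "vertical_fov" (degrees; the focal length in pixels is half the picture's height over the tangent of half this angle, whatever the lens; pixels are square), "cx", "cy" (the principal point, pixels), "dist_coeffs" ([k1, k2, p1, p2, k3] as OpenCV has them; the pictures are not rectified), "world_from_camera" (4x4, takes a point from camera to world coordinates). Camera axes: x right, y down, z forward; pixel columns grow to the right and rows downward; lengths in m; the calibration is good to about 2 mm. A picture is of the moment at which its call begins. There is no depth.
- bot.hand_in(): hands the job in; it is judged then, once.
The state is a dict: "t": time; "q": joint angles; "joint_vel": joint speeds; "joint_torque": joint torques, N m; "eef_pos": TCP position; "tool_rot": TCP orientation; "contact_force": force on the tool from outside, world axes, zero at the start; "torque": the same for the moment, N m; "gripper_width": opening from 0.0 (shut) to 1.0 (fully open); "grasp_force": force on a finger pad.
Only numpy, scipy, OpenCV 4.12 (cv2) and the standard library are available. Lean on these libraries where they do the work, as an engineer would, in place of code of your own. Each camera call takes 0.05 s, during which the arm holds its last target. There are 200 camera calls.

## Task

Use the spatula to lift the glass plate off the sloped rack and carry it in through the flap of the drying chamber, leaving it flat on the two ledges inside, far enough in for the flap to fall shut behind it. Then lay the spatula flat on the bench and let go. Touch the plate with the spatula only, never with the gripper, do not drop it, and leave the carton, the amber bottle and the small beaker where they stand.

Things in the scene. Friction and masses are not known exactly. Their poses are not given: they have to be found in the camera images.
- spatula_grip (a point): Grip point of the steel spatula (0.1 kg), at mid height of its orange handle, 16 mm above its underside. x points to the blade tip, y across, z up. Handle: bar 14 mm wide (y), from 5 to 27 mm above the underside, from 80 mm behind to 31 mm ahead of this point, then a 16 mm wide collar up to 41 mm ahead, then a neck 12 mm wide, 5 mm high to the blade.
- spatula: The spatula, lying flat; origin on its underside, 16 mm under spatula_grip, same axes. Blade: 34 mm wide, 3 mm thick, level with the underside, 92 to 169 mm ahead of the origin. A heel lip 34 mm wide stands at its rear, 92 to 98 mm ahead, top 7 mm above the underside. A plate whose rear edge is near the heel has its centre 130 mm ahead of the origin.
- plate_center (a point): Centre of the clear green glass plate, 60 x 70 x 4 mm (its own x, y, z), about 0.045 kg. It lies on the sloped rack; x points up the slope, to the robot's left, z normal to its face; a white stripe runs along its upper edge.
- plate: The same plate, origin at the centre of its underside, same axes.
- rack: Fixed sloped rack; origin at its foot on the bench, 180 mm under rack_seat; z up, x points level, to the robot's left and somewhat ahead, the way the rails rise. Two aluminium rails rise along x at 0.45 rad (25.8 degrees); the gap between them, 48 mm wide, is open at the low (right) end and empty down to the foot plate (8 mm high, 100 x 96 mm).
- rack_seat (a point): Point midway between the rails, level with their faces, 180 mm above the bench; rack axes (not sloped). The plate starts centred within 3 mm of it. Rails: 16 mm wide, 8 mm thick, from 40 mm down-slope to 48 mm up-slope of this point. A blue stop 7 mm high on each rail holds the plate's lower edge; 56 mm are free between the stops.
- chamber_seat (a point): Where the centre of the plate's underside belongs in the drying chamber: midway between its two ledges, level with their tops, 50 mm above the bench, 66 mm beyond the flap. x points into the chamber, y left, z up. The gap between the ledges is 48 mm wide and free down to 6 mm above the bench; the ledges (8 mm thick) run from 35 mm before this point to 46 mm beyond it (back wall).
- chamber: Fixed white drying chamber, 120 x 100 x 110 mm (x, y, z), clear roof; origin under its centre on the bench, 9 mm before and 50 mm below chamber_seat, same axes. Inside width 90 mm. The doorway is in the near wall, whose outer face is 69 mm before chamber_seat: sill top 26 mm, lintel 104 mm above the bench.
- flap (a joint): Blue doorway flap, hinged at its top edge 100 mm above the bench; 84 mm wide, 52 mm long, 30 g: lower edge 48 mm above the bench, open slot below it. 0 = hanging shut, up to 1.45 rad swung inwards; it falls shut and cannot swing outwards. What is drawn out must pass below its lower edge or it jams. It hangs free if the plate's rear edge lies 27 mm or more beyond it.
- carton: Green carton 50 x 75 x 28 mm, loose, origin under its centre; leave it alone.
- reagent_bottle: Amber glass bottle with black cap, 45 x 40 x 85 mm, loose, origin under its centre; leave it alone.
- small_beaker: Small glass beaker 45 x 45 x 55 mm, loose, origin under its centre; leave it alone.
Mind the look-alikes: they are no part of the job. There is more than one size of the plate; the job needs the smallest.

How it is judged:
By the outcome, as a careful person would: the job done as asked, in the order asked, and still so for the second after the job is handed in, with the robot touching nothing.
It also fails if it takes over 72 s, if anything falls off the work surface, if the arm or the gripper's body presses on something with over 40 N, if the wrist force passes 120 N, or if a joint passes its speed limit or range.

## Working session

There is one attempt and no reset: what is moved stays moved. The work goes in short steps, Python scripts to look and compute and a tool call to move; the robot and the scene stay as the last step left them, time stands still between calls to the robot, and variables do not carry over. Pictures are saved under pics/ and viewed, at most 10 in all, crops included, and the job is handed in when it is done.

Besides the shell and the picture viewer there is one more tool, called after ">>>" as a command line: name --argument value ..., lists and objects as JSON in quotes. jog_arm: Moves the arm, as the interface text tells. Its arguments: {"type":"object","properties":{"rows":{"type":"array","items":{"type":"object","properties":{"fingers":{"type":"number"},"x":{"type":"number"},"y":{"type":"number"},"z":{"type":"number"},"ax":{"type":"number"},"ay":{"type":"number"},"az":{"type":"number"}}}},"force":{"type":"number"}},"required":["rows"]}

```bash
ls; mkdir -p pics
cat > h.py <<'E'
import numpy as np, cv2
from station import bot
def cam(n):
    c=bot.read_camera(n); f=200/np.tan(np.radians(c["vertical_fov"])/2)
    K=np.array([[f,0,c["cx"]],[0,f,c["cy"]],[0,0,1.]])
    return c["pixels"],K,np.array(c["dist_coeffs"],float),np.array(c["world_from_camera"])
def ray(C,uv):
    _,K,d,T=C
    p=cv2.undistortPoints(np.array(uv,float).reshape(-1,1,2),K,d)[:,0]
    return T[:3,3],np.c_[p,np.ones(len(p))]@T[:3,:3].T
def atz(C,uv,z):
    o,r=ray(C,uv); return o+r*((np.array(z)-o[2])/r[:,2])[:,None]
def proj(C,P):
    _,K,d,T=C; Ti=np.linalg.inv(T)
    return cv2.projectPoints(np.array(P,float).reshape(-1,3),cv2.Rodrigues(Ti[:3,:3])[0],Ti[:3,3],K,d)[0][:,0]
def save(im,n): cv2.imwrite(f"pics/{n}.png",im[:,:,::-1])
E
python3 - <<'E'
from h import *
for n in("scene","top","wrist"):
    C=cam(n); save(C[0],n+"0"); np.savez(n+"0",*C); print(n,C[1][0,0],C[2],C[3].round(3).tolist())
print(bot.get_obs())
E
```

```text
pics
scene 393.3107815077299 [0.02117929 0.         0.         0.         0.        ] [[-0.927, -0.326, 0.188, 0.418], [-0.376, 0.808, -0.454, 0.536], [-0.004, -0.491, -0.871, 1.102], [0.0, 0.0, 0.0, 1.0]]
top 372.1787442335344 [0.0158183 0.        0.        0.        0.       ] [[-0.009, -0.984, 0.18, 0.372], [-1.0, 0.007, -0.011, 0.043], [0.009, -0.181, -0.984, 1.471], [0.0, 0.0, 0.0, 1.0]]
wrist 321.88717164025195 [-0.06362091  0.          0.          0.          0.        ] [[0.346, -0.898, -0.272, 0.304], [-0.938, -0.331, -0.1, -0.607], [-0.0, 0.29, -0.957, 0.373], [0.0, 0.0, 0.0, 1.0]]
{'t': 0.15, 'q': array([ 1.10788509,  0.47764538,  0.02234336,  1.55617367, -0.01149907,
        1.10930896, -0.08308778]), 'joint_vel': array([-0.0006952 , -0.00035105,  0.00023589, -0.00338201,  0.00080289,
       -0.0008061 , -0.00021226]), 'joint_torque': array([ 2.53451617e-03, -5.96925044e+01,  1.60982721e+00, -2.81489164e+01,
        1.26150585e-02,  6.57221492e-03,  1.07762946e-05]), 'eef_pos': array([ 0.23434946, -0.63254558,  0.23054682]), 'tool_rot': array([-6.82218940e-04,  9.84301619e-01,  1.76493136e-01, -1.72248179e-04]), 'contact_force': array([0.28992112, 0.56130792, 0.27011042]), 'torque': array([-0.03252533,  0.00619384,  0.00867883]), 'grasp_force': 0.0, 'gripper_width': 1.003751538166857}
```

View pics/scene0.png

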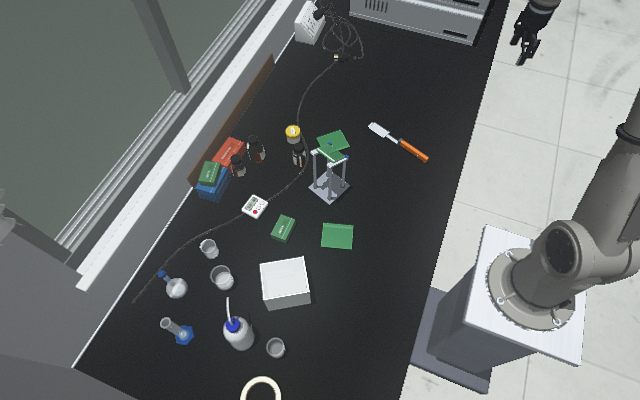

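View pics/top0.png

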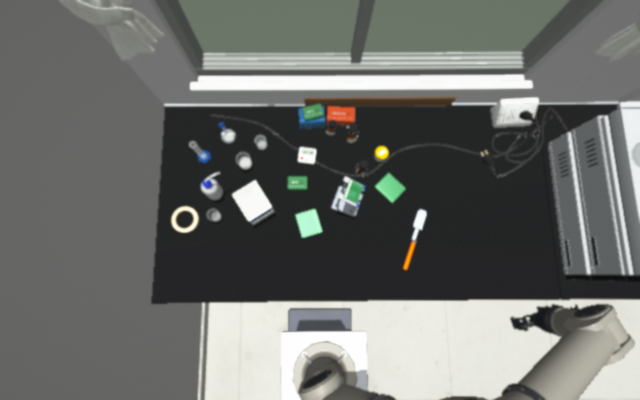

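The scene view shows the spatula (blade about (377,129), handle end (425,158)), the rack near (330,170), the white chamber near (285,285), and loose green plates. The top view shows the rack at (348,195), the chamber at (253,202), and the spatula from (420,213) to (407,267). I need an enlarged crop of both.

Run:
```python
import cv2,numpy as np
a=cv2.imread("pics/scene0.png")[110:310,240:440]; b=cv2.imread("pics/top0.png")[150:280,220:440]
a=cv2.resize(a,(800,800),interpolation=cv2.INTER_CUBIC)
cv2.imwrite("pics/c1.png",cv2.resize(cv2.imread("pics/scene0.png")[110:230,300:440],(700,600),interpolation=cv2.INTER_CUBIC))
cv2.imwrite("pics/c2.png",cv2.resize(b[:, :],(800,473),interpolation=cv2.INTER_CUBIC))
```

```text
(no output)
```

View pics/c1.png

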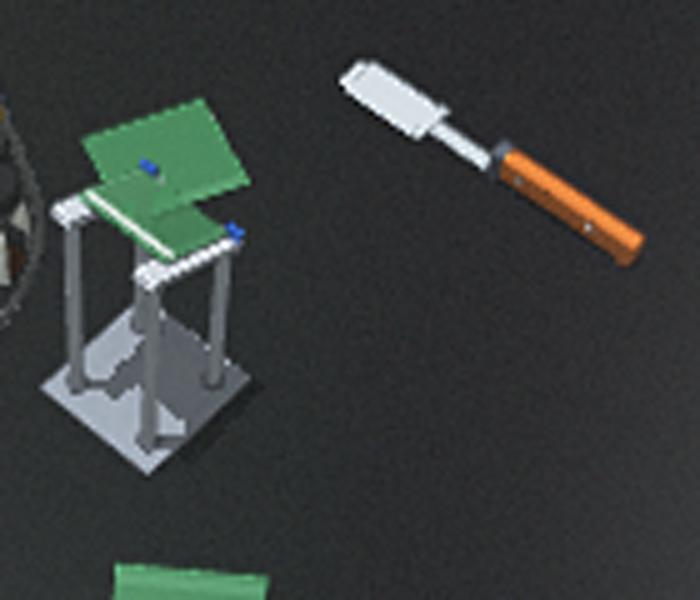

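View pics/c2.png

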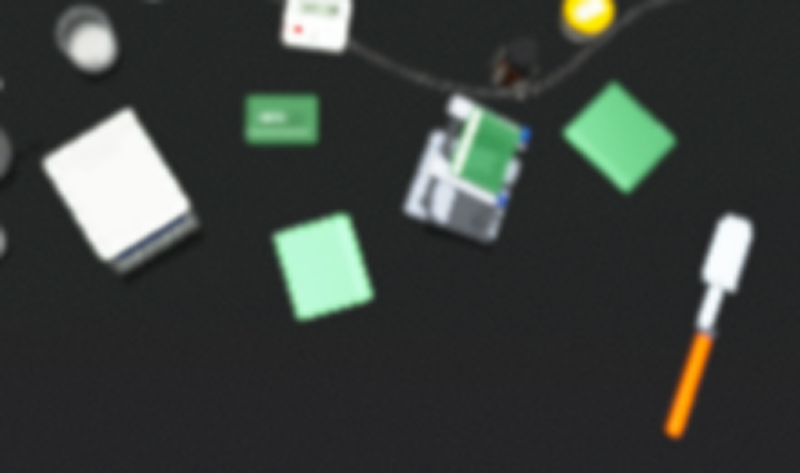

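c1 shows the target plate on the rack, with its white stripe from (88,192) to (172,257) and blue stops at (150,167) and (235,232). The two other green plates lie on the bench and are decoys. c2 shows the chamber roof corners at (43,160), (130,108), (190,205) and (105,263), with the flap on the lower-right side.

```bash
cat > fit0.py <<'E'
from h import *
from scipy.optimize import least_squares
L=lambda n:[np.load(n+"0.npz")[f"arr_{i}"] for i in range(4)]
S,T=L("scene"),L("top")
c1=lambda p:(np.array(p,float)+.5)/5-.5+[300,110]
c2=lambda p:(np.array(p,float)+.5)/3.636-.5+[220,150]
def fit(mS,pS,mT,pT,x0):
    def W(m,x):
        m=np.array(m,float).reshape(-1,3);c,s=np.cos(x[2]),np.sin(x[2])
        return np.c_[x[0]+c*m[:,0]-s*m[:,1],x[1]+s*m[:,0]+c*m[:,1],m[:,2]]
    def r(x):
        o=[]
        if len(mS):o.append(proj(S,W(mS,x))-pS)
        if len(mT):o.append(proj(T,W(mT,x))-pT)
        return np.vstack(o).ravel()
    best=min((least_squares(r,[*x0[:2],a]) for a in x0[2]),key=lambda s:s.cost)
    return best.x,best.fun.reshape(-1,2).round(1).tolist()
# rack: foot 100x96x8
f=np.array([[50,48,8],[50,-48,8],[-50,-48,8]])/1e3
a=.45;ca,sa=np.cos(a),np.sin(a)
st=lambda u,v,n:[u*ca-n*sa,v,.18+u*sa+n*ca]
x,r=fit([[.05,.048,.008],[.05,-.048,.008],[-.05,-.048,.008]],c1([[42,387],[148,472],[250,378]]),
 [[.05,.048,.008],[.05,-.048,.008],[-.05,-.048,.008],],c2([[437,132],[405,208],[493,240]]),[.6,.0,[1.2,1.5,1.9]])
print("rack",x,r)
M=[st(.03,.035,.004),st(.03,-.035,.004)]
x2,r2=fit(M,c1([[86,190],[172,257]]),M,c2([[480,107],[440,183]]),[x[0],x[1],[x[2]]])
print("plate via stripe",x2,r2)
m=[[.06,.05,.11],[.06,-.05,.11],[-.06,-.05,.11],[-.06,.05,.11]]
x,r=fit([],[],m,c2([[43,160],[130,108],[190,205],[105,263]]),[.6,.3,[.3,.6,.9]]);print("chamber",x,r)
for n in "ST":
    C=S if n=="S" else T
    hsv=cv2.cvtColor(C[0].astype(np.uint8),cv2.COLOR_RGB2HSV)
    m=((hsv[...,0]<16)&(hsv[...,1]>150)&(hsv[...,2]>120)).astype(np.uint8)
    k,l,s,cc=cv2.connectedComponentsWithStats(m)
    for i in range(1,k):
        if s[i,4]>30: print(n,cc[i],s[i,4],atz(C,cc[i],.022))
x,r=fit([[-.08,0,.027],[.169,0,.003],[.041,0,.02]],c1([[640,237],[354,70],[500,152]]),[[-.08,0,.027],[.169,0,.003]],c2([[674,436],[739,216]]),[.5,-.15,[0.]])
print("spat",x,r)
E
python3 fit0.py
```

```text
rack [ 0.63044359 -0.0591887  -0.27339897] [[0.7, 12.5], [-2.3, -24.5], [2.0, 10.2], [-11.4, 4.6], [20.6, -10.1], [-9.8, 4.9]]
plate via stripe [ 0.6672064  -0.05850554 -2.01402847] [[0.6, -0.0], [0.2, 1.4], [-1.0, 0.9], [1.9, -2.3]]
chamber [0.63487749 0.26377555 0.56329622] [[0.5, 0.3], [-0.4, 0.5], [-0.1, 0.3], [0.0, -1.1]]
S [225.50909091 150.81212121] 165 [[ 1.024455  -0.0889701  0.022    ]]
S [414.45112782 149.84210526] 133 [[ 0.43059692 -0.33224252  0.022     ]]
S [237.72972973 147.97297297] 37 [[ 0.99164126 -0.11515885  0.022     ]]
T [340.84382872 113.74811083] 397 [[ 1.0133483  -0.08213228  0.022     ]]
T [408.93333333 255.52      ] 75 [[ 0.42957427 -0.33273102  0.022     ]]
spat [ 0.45337222 -0.3426267  -0.36538988] [[0.8, 0.7], [-0.5, -0.3], [-0.5, -0.5], [0.1, -0.6], [-0.1, 0.7]]
```

```bash
python3 - <<'E'
s=open("fit0.py").read()
s=s.replace("[[.05,.048,.008],[.05,-.048,.008],[-.05,-.048,.008]]","[[.05,-.048,.008],[.05,.048,.008],[-.05,.048,.008]]").replace("[[.05,.048,.008],[.05,-.048,.008],[-.05,-.048,.008],]","[[.05,-.048,.008],[.05,.048,.008],[-.05,.048,.008]]").replace("M=[st(.03,.035,.004),st(.03,-.035,.004)]","M=[st(.03,-.035,.004),st(.03,.035,.004)]")
open("fit0.py","w").write(s)
E
python3 fit0.py|egrep "rack|plate"
```

```text
rack [ 0.65056041 -0.09959104  1.19976759] [[-0.2, -0.5], [0.2, 0.1], [0.5, -0.6], [-0.6, -0.7], [-0.0, 0.3], [-0.6, 0.3]]
plate via stripe [ 0.64552869 -0.10416828  1.12756431] [[0.6, -0.0], [0.2, 1.4], [-1.0, 0.9], [1.9, -2.3]]
```

```bash
cat > plan.py <<'E'
from h import *
from scipy.spatial.transform import Rotation as R
def cur():
    o=bot.get_obs(); q=o["tool_rot"]; return np.array(o["eef_pos"]),R.from_quat([q[1],q[2],q[3],q[0]]),o
def tool(yaw,tilt=0):  # tool x along spatula x (tip up by tilt), tool z down
    X=np.array([np.cos(yaw)*np.cos(tilt),np.sin(yaw)*np.cos(tilt),np.sin(tilt)])
    Y=np.array([np.sin(yaw),-np.cos(yaw),0]); return R.from_matrix(np.c_[X,Y,np.cross(X,Y)])
def plan(p,Rt,n=8,start=None):
    p0,R0=start if start else cur()[:2]
    w=(R0.inv()*Rt).as_rotvec()/n; d=(np.array(p)-p0)/n
    for i in range(n):
        s=(R0*R.from_rotvec(w*i)).inv().apply(d)*1000
        print("xyz",s.round(1).tolist(),"a",np.degrees(w).round(2).tolist())
E
python3 - <<'E'
from plan import *
plan([.453,-.343,.16],tool(-.365))
E
```

```text
xyz [38.2, -24.4, 8.8] a [-0.01, 0.0, 5.16]
xyz [35.9, -27.8, 8.8] a [-0.01, 0.0, 5.16]
xyz [33.2, -30.9, 8.8] a [-0.01, 0.0, 5.16]
xyz [30.3, -33.7, 8.8] a [-0.01, 0.0, 5.16]
xyz [27.1, -36.3, 8.8] a [-0.01, 0.0, 5.16]
xyz [23.8, -38.6, 8.8] a [-0.01, 0.0, 5.16]
xyz [20.2, -40.6, 8.8] a [-0.01, 0.0, 5.16]
xyz [16.5, -42.3, 8.8] a [-0.01, 0.0, 5.16]
```

>>> jog_arm --rows '[{"x": 38,"y": -24,"z": 9,"az": 5.2,"fingers": 50},{"x": 36,"y": -28,"z": 9,"az": 5.2,"fingers": 50},{"x": 33,"y": -31,"z": 9,"az": 5.2,"fingers": 50},{"x": 30,"y": -34,"z": 9,"az": 5.2,"fingers": 50},{"x": 27,"y": -36,"z": 9,"az": 5.1,"fingers": 50},{"x": 24,"y": -39,"z": 9,"az": 5.1,"fingers": 50},{"x": 20,"y": -41,"z": 9,"az": 5.1,"fingers": 50},{"x": 16,"y": -42,"z": 9,"az": 5.1,"fingers": 50}]'

```text
invalid input
```

Run:
```python
from plan import *
p,r,o=cur();print(o["t"],p,r.as_matrix().round(3).tolist(),o["q"].round(2))
C=cam("wrist"); save(C[0],"w1"); np.savez("w1",*C)
```

```text
0.15 [ 0.23434946 -0.63254558  0.23054682] [[0.938, 0.347, -0.001], [0.347, -0.938, 0.001], [-0.0, -0.001, -1.0]] [ 1.11  0.48  0.02  1.56 -0.01  1.11 -0.08]
```

View pics/w1.png

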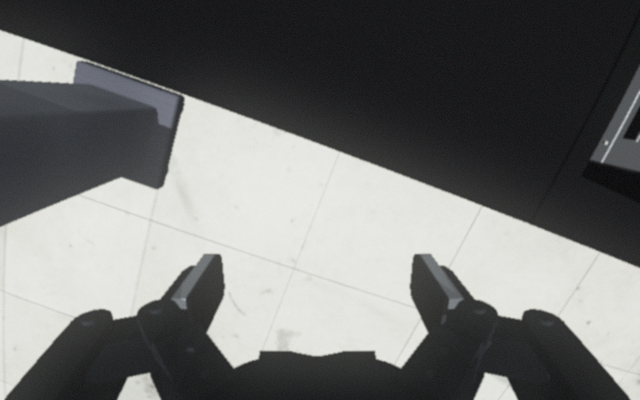

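The move was refused, so the wrist picture only shows the start pose with the open fingers. I'll retry with all keys filled in.

>>> jog_arm --force 60 --rows '[{"x": 38,"y": -24,"z": 9,"ax": 0,"ay": 0,"az": 5.2,"fingers": 50},{"x": 36,"y": -28,"z": 9,"ax": 0,"ay": 0,"az": 5.2,"fingers": 50},{"x": 33,"y": -31,"z": 9,"ax": 0,"ay": 0,"az": 5.2,"fingers": 50},{"x": 30,"y": -34,"z": 9,"ax": 0,"ay": 0,"az": 5.2,"fingers": 50},{"x": 27,"y": -36,"z": 9,"ax": 0,"ay": 0,"az": 5.1,"fingers": 50},{"x": 24,"y": -39,"z": 9,"ax": 0,"ay": 0,"az": 5.1,"fingers": 50},{"x": 20,"y": -41,"z": 9,"ax": 0,"ay": 0,"az": 5.1,"fingers": 50},{"x": 16,"y": -42,"z": 9,"ax": 0,"ay": 0,"az": 5.1,"fingers": 50}]'

```text
t: 1.0
eef_pos: [0.4534, -0.3417, 0.159]
tool_rot: [0.0, 0.983, -0.183, 0.0]
contact_force: [0.9, 0.2, -0.6]
gripper_width: 0.586
grasp_force: 0.0
```

Run:
```python
from plan import *
p,r,o=cur();print(o["t"],p,o["q"].round(2))
C=cam("wrist"); save(C[0],"w2"); np.savez("w2",*C)
hsv=cv2.cvtColor(C[0],cv2.COLOR_RGB2HSV)
m=((hsv[...,0]<18)&(hsv[...,1]>120)&(hsv[...,2]>90)).astype(np.uint8)
k,l,s,cc=cv2.connectedComponentsWithStats(m);i=1+np.argmax(s[1:,4]);print(s[i],cc[i])
for b in range(s[i,1],s[i,1]+s[i,3],12):
    u=np.where(l[b]==i)[0]; print(b,u.min(),u.max(),atz(C,[[u.mean(),b]],.027)[0].round(4))
```

```text
1.0 [ 0.45344379 -0.34169133  0.15902777] [ 0.49  0.38  0.05  1.89 -0.03  0.87 -1.38]
[ 307  152   19  116 1840] [316.04456522 206.96576087]
152 313 319 [ 0.4846 -0.3523  0.027 ]
164 307 325 [ 0.4748 -0.349   0.027 ]
176 307 325 [ 0.4649 -0.345   0.027 ]
188 307 324 [ 0.455  -0.3407  0.027 ]
200 308 324 [ 0.4445 -0.3371  0.027 ]
212 309 323 [ 0.4339 -0.333   0.027 ]
224 309 323 [ 0.4231 -0.3288  0.027 ]
236 308 323 [ 0.4122 -0.3241  0.027 ]
248 309 323 [ 0.4007 -0.3201  0.027 ]
260 309 323 [ 0.389  -0.3156  0.027 ]
```

View pics/w2.png

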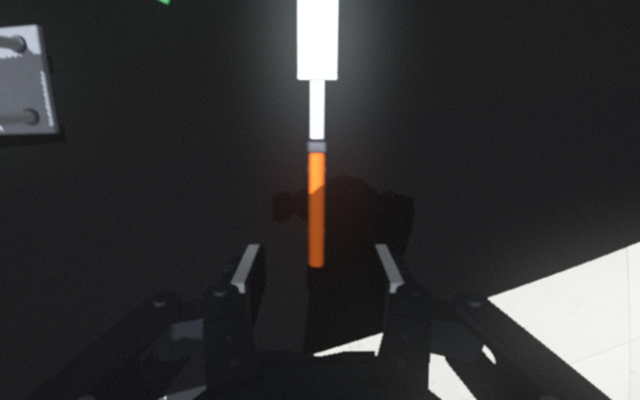

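The orange handle runs from (316,152) to (316,267), straight between the fingers. The grip point is at about (0.456, -0.341), so I descend.

>>> jog_arm --force 100 --rows '[{"x": 2.2,"y": -1.4,"z": 30,"ax": 0,"ay": 0,"az": 0,"fingers": 40},{"x": 0,"y": 0,"z": 30,"ax": 0,"ay": 0,"az": 0,"fingers": 40},{"x": 0,"y": 0,"z": 30,"ax": 0,"ay": 0,"az": 0,"fingers": 40},{"x": 0,"y": 0,"z": 25,"ax": 0,"ay": 0,"az": 0,"fingers": 40},{"x": 0,"y": 0,"z": 20,"ax": 0,"ay": 0,"az": 0,"fingers": 40},{"x": 0,"y": 0,"z": 14,"ax": 0,"ay": 0,"az": 0,"fingers": 40},{"x": 0,"y": 0,"z": 7,"ax": 0,"ay": 0,"az": 0,"fingers": 40},{"x": 0,"y": 0,"z": 0,"ax": 0,"ay": 0,"az": 0,"fingers": 40}]'

```text
t: 1.85
eef_pos: [0.4547, -0.3427, 0.0027]
tool_rot: [-0.0, 0.983, -0.181, -0.001]
contact_force: [0.2, 0.5, -0.1]
gripper_width: 0.47
grasp_force: 0.0
```

>>> jog_arm --force 100 --rows '[{"x": 0,"y": 0,"z": 0,"ax": 0,"ay": 0,"az": 0,"fingers": 10},{"x": 0,"y": 0,"z": 0,"ax": 0,"ay": 0,"az": 0,"fingers": 5},{"x": 0,"y": 0,"z": 0,"ax": 0,"ay": 0,"az": 0,"fingers": 5},{"x": 0,"y": 0,"z": 0,"ax": 0,"ay": 0,"az": 0,"fingers": 5},{"x": 0,"y": 0,"z": 0,"ax": 0,"ay": 0,"az": 0,"fingers": 5},{"x": 0,"y": 0,"z": 0,"ax": 0,"ay": 0,"az": 0,"fingers": 5},{"x": 0,"y": 0,"z": 0,"ax": 0,"ay": 0,"az": 0,"fingers": 5},{"x": 0,"y": 0,"z": 0,"ax": 0,"ay": 0,"az": 0,"fingers": 5}]'

```text
t: 2.65
eef_pos: [0.4558, -0.3435, 0.0046]
tool_rot: [0.0, 0.983, -0.181, 0.001]
contact_force: [-1.5, 1.0, 6.0]
gripper_width: 0.147
grasp_force: 98.2
```

Run:
```python
from plan import *
p,r,o=cur()
plan([.517,-.112,.28],tool(1.2),n=14,start=(p+[0,0,.03],r))
```

```text
xyz [-1.8, -17.0, -17.5] a [0.01, -0.01, -6.4]
xyz [0.1, -17.1, -17.5] a [0.01, -0.01, -6.4]
xyz [2.0, -17.0, -17.5] a [0.01, -0.01, -6.4]
xyz [3.9, -16.6, -17.5] a [0.01, -0.01, -6.4]
xyz [5.7, -16.1, -17.5] a [0.01, -0.01, -6.4]
xyz [7.5, -15.4, -17.5] a [0.01, -0.01, -6.4]
xyz [9.2, -14.4, -17.5] a [0.01, -0.01, -6.4]
xyz [10.7, -13.3, -17.5] a [0.01, -0.01, -6.4]
xyz [12.1, -12.0, -17.5] a [0.01, -0.01, -6.4]
xyz [13.4, -10.6, -17.5] a [0.01, -0.01, -6.4]
xyz [14.5, -9.1, -17.5] a [0.01, -0.01, -6.4]
xyz [15.4, -7.4, -17.5] a [0.01, -0.01, -6.4]
xyz [16.1, -5.6, -17.5] a [0.01, -0.01, -6.4]
xyz [16.7, -3.8, -17.5] a [0.01, -0.01, -6.4]
```

>>> jog_arm --force 100 --rows '[{"x": 0,"y": 0,"z": -15,"ax": 0,"ay": 0,"az": 0,"fingers": 5},{"x": 0,"y": 0,"z": -30,"ax": 0,"ay": 0,"az": 0,"fingers": 5},{"x": 0,"y": 0,"z": -38,"ax": 0,"ay": 0,"az": -6.4,"fingers": 5},{"x": 0,"y": 0,"z": -40,"ax": 0,"ay": 0,"az": -6.4,"fingers": 5},{"x": 0,"y": 0,"z": -40,"ax": 0,"ay": 0,"az": -6.4,"fingers": 5},{"x": 0,"y": 0,"z": -40,"ax": 0,"ay": 0,"az": -6.4,"fingers": 5},{"x": 0,"y": 0,"z": -40,"ax": 0,"ay": 0,"az": -6.4,"fingers": 5},{"x": 0,"y": 0,"z": -32,"ax": 0,"ay": 0,"az": -6.4,"fingers": 5}]'

```text
t: 3.45
eef_pos: [0.455, -0.3429, 0.2821]
tool_rot: [0.001, 0.988, 0.155, 0.001]
contact_force: [0.9, -0.5, -2.5]
gripper_width: 0.14
grasp_force: 97.6
```

Run:
```python
from plan import *
p,r,o=cur();print(p,o["gripper_width"],o["grasp_force"],o["t"])
plan([.517,-.112,.28],tool(1.2))
```

```text
[ 0.45499263 -0.34286177  0.28214522] 0.14046433225047328 97.58288025856018 3.45
xyz [16.2, -25.1, 0.2] a [0.02, -0.0, -6.37]
xyz [18.9, -23.2, 0.2] a [0.02, -0.0, -6.37]
xyz [21.3, -20.9, 0.2] a [0.02, -0.0, -6.37]
xyz [23.5, -18.4, 0.3] a [0.02, -0.0, -6.37]
xyz [25.4, -15.7, 0.3] a [0.02, -0.0, -6.37]
xyz [27.0, -12.8, 0.3] a [0.02, -0.0, -6.37]
xyz [28.3, -9.7, 0.3] a [0.02, -0.0, -6.37]
xyz [29.2, -6.5, 0.3] a [0.02, -0.0, -6.37]
```

>>> jog_arm --force 100 --rows '[{"x": 16,"y": -25,"z": 0,"ax": 0,"ay": 0,"az": -6.4,"fingers": 5},{"x": 19,"y": -23,"z": 0,"ax": 0,"ay": 0,"az": -6.4,"fingers": 5},{"x": 21,"y": -21,"z": 0,"ax": 0,"ay": 0,"az": -6.4,"fingers": 5},{"x": 24,"y": -18,"z": 0,"ax": 0,"ay": 0,"az": -6.4,"fingers": 5},{"x": 25,"y": -16,"z": 0,"ax": 0,"ay": 0,"az": -6.4,"fingers": 5},{"x": 27,"y": -13,"z": 0,"ax": 0,"ay": 0,"az": -6.4,"fingers": 5},{"x": 28,"y": -10,"z": 0,"ax": 0,"ay": 0,"az": -6.4,"fingers": 5},{"x": 29,"y": -6,"z": 0,"ax": 0,"ay": 0,"az": -6.2,"fingers": 5}]'

```text
t: 4.25
eef_pos: [0.517, -0.1118, 0.2794]
tool_rot: [0.001, 0.825, 0.565, -0.0]
contact_force: [0.4, -0.9, -0.8]
gripper_width: 0.14
grasp_force: 97.7
```

Run:
```python
from plan import *
p,r,o=cur();print(p,r.as_matrix().round(3).tolist(),o["q"].round(2),o["t"])
C=cam("wrist"); save(C[0],"w3"); np.savez("w3",*C)
```

```text
[ 0.516984   -0.11178132  0.27935846] [[0.362, 0.932, 0.001], [0.932, -0.362, -0.001], [-0.001, 0.001, -1.0]] [ 0.41  0.21 -0.36  1.83  0.09  1.12 -0.36] 4.25
```

View pics/w3.png

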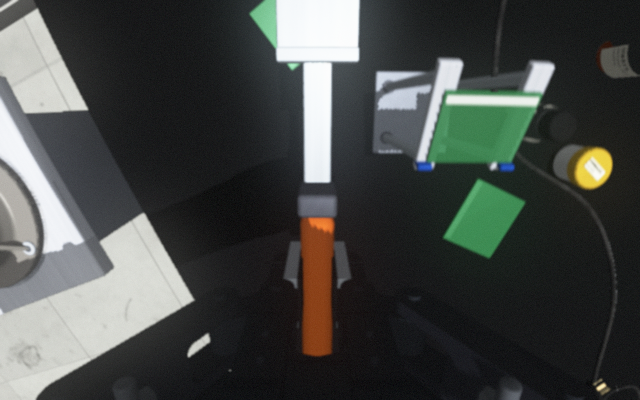

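```bash
cat > fit1.py <<'E'
from plan import *
from scipy.optimize import least_squares
W=[np.load("w3.npz")[f"arr_{i}"] for i in range(4)]
a=.45;ca,sa=np.cos(a),np.sin(a)
def pts(x,m):
    m=np.array(m,float);c,s=np.cos(x[2]),np.sin(x[2])
    return np.c_[x[0]+c*m[:,0]-s*m[:,1],x[1]+s*m[:,0]+c*m[:,1],m[:,2]]
st=lambda u,v,n:[u*ca-n*sa,v,.18+u*sa+n*ca]
M=[st(.048,.04,0),st(.048,.024,0),st(.048,-.024,0),st(.048,-.04,0),[.05,.048,.008],[-.05,.048,.008]]
P=np.array([[438,59],[463,60],[529,61],[555,62],[375,72],[372,153]],float)
s=least_squares(lambda x:(proj(W,pts(x,M))-P).ravel(),[.65,-.1,1.2],loss="soft_l1");print("rack",s.x,(proj(W,pts(s.x,M))-P).round(1).tolist())
N=[st(.03,.035,.004),st(.03,-.035,.004),st(-.03,.035,.004),st(-.03,-.035,.004)]
Q=np.array([[445,92],[541,97],[429,161],[512,165]],float)
s2=least_squares(lambda x:(proj(W,pts(x,N))-Q).ravel(),[.65,-.1,1.2]);print("plate",s2.x,(proj(W,pts(s2.x,N))-Q).round(1).tolist())
p=np.array([.517,-.1118,.2794]);r=tool(1.2)
# spatula in tool frame: heel rear top corners, collar front
for uv,h in(([277,61],.007),([359,61],.007),([299,215],.027),([335,215],.027),([302,184],.018),([334,184],.018)):
    w=atz(W,[uv],.2794-.0046+h)[0]; print(uv,(r.inv().apply(w-p)*1000).round(1))
E
python3 fit1.py
```

```text
rack [ 0.64939992 -0.10046724  1.20749243] [[0.2, -0.1], [-0.7, -0.7], [3.3, 0.1], [-0.3, -0.0], [-0.3, 0.6], [-0.3, 1.3]]
plate [ 0.65141964 -0.10457548  1.19705262] [[1.0, 0.2], [2.8, -1.9], [-2.8, 2.7], [-1.4, -0.5]]
[277, 61] [ 90.3 -15.9  -2.4]
[359, 61] [90.3 17.5 -2.4]
[299, 215] [ 31.   -6.8 -22.4]
[335, 215] [ 31.    7.5 -22.4]
[302, 184] [ 41.4  -5.9 -13.4]
[334, 184] [ 41.4   7.4 -13.4]
```

Run:
```python
import cv2
im=cv2.imread("pics/w3.png")[0:180,260:580]
cv2.imwrite("pics/w3c.png",cv2.resize(im,(800,450),interpolation=cv2.INTER_CUBIC))
```

```text
(no output)
```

View pics/w3c.png

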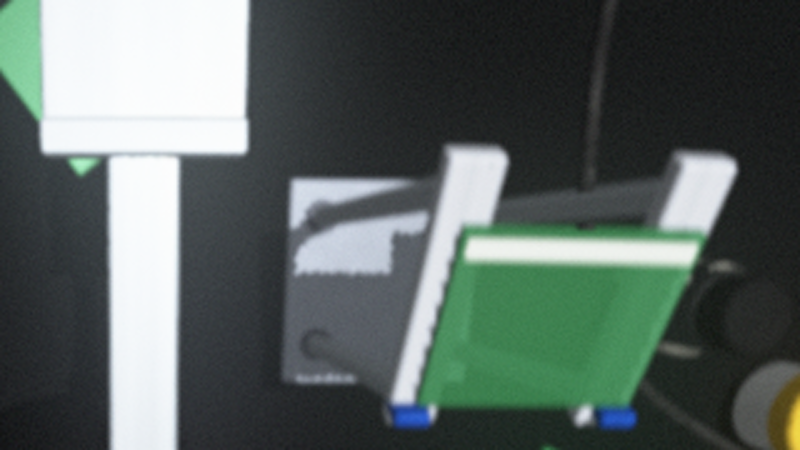

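The zoom shows the plate corners at (466,226), (708,232), (418,405) and (630,408), and the rail end corners at (445,147), (507,149), (676,153) and (737,158), which are the lower end edges. I'm refitting with these.

```bash
cat > fit2.py <<'E'
import io,contextlib
with contextlib.redirect_stdout(io.StringIO()):
    from fit1 import *
z=lambda p:(np.array(p,float)+.5)/2.5-.5+[260,0]
M=[st(.048,.04,-.008),st(.048,.024,-.008),st(.048,-.024,-.008),st(.048,-.04,-.008),[.05,.048,.008],[-.05,.048,.008]]
P=z([[445,147],[507,149],[676,153],[737,158],[290,178],[283,380]])
s=least_squares(lambda x:(proj(W,pts(x,M))-P).ravel(),[.65,-.1,1.2],loss="soft_l1");print("rack",s.x,(proj(W,pts(s.x,M))-P).round(1).tolist())
N=[st(.03,.035,0),st(.03,-.035,0),st(-.03,.035,.004),st(-.03,-.035,.004)]
Q=z([[466,226],[708,232],[418,405],[630,408]])
s2=least_squares(lambda x:(proj(W,pts(x,N))-Q).ravel(),[.65,-.1,1.2]);print("plate",s2.x,(proj(W,pts(s2.x,N))-Q).round(1).tolist())
d=s2.x[:2]-s.x[:2];c,n=np.cos(s.x[2]),np.sin(s.x[2]);print("plate in rack mm",1e3*(c*d[0]+n*d[1]),1e3*(-n*d[0]+c*d[1]))
E
python3 fit2.py
```

```text
rack [ 0.6506672  -0.1036092   1.19289781] [[1.2, -0.8], [-0.2, -0.8], [-0.1, 0.5], [-2.9, -0.3], [1.4, 3.2], [0.0, 3.9]]
plate [ 0.65259782 -0.10445343  1.19326103] [[-0.1, -1.4], [-0.4, -0.5], [0.6, 1.2], [0.1, 1.1]]
plate in rack mm -0.07232330993516305 -2.105888450259578
```

```bash
cat >> plan.py <<'E'
RX=np.array([.6498,-.1028]);RY=1.196
def rackp(u,n,v=0,a=.45):  # tcp for spatula origin at slope coords u, underside n (m)
    t=n+.0046; x=u*np.cos(a)-t*np.sin(a); z=.18+u*np.sin(a)+t*np.cos(a)
    return np.array([RX[0]+x*np.cos(RY)-v*np.sin(RY),RX[1]+x*np.sin(RY)+v*np.cos(RY),z])
E
python3 - <<'E'
from plan import *
q=rackp(-.235,-.007); print(q)
plan([q[0],q[1],.28],tool(RY,.45))
E
```

```text
[ 0.57271714 -0.29874446  0.07562203]
xyz [-20.2, 14.8, -0.1] a [-0.02, 3.2, 0.12]
xyz [-20.2, 14.9, -1.2] a [-0.02, 3.2, 0.12]
xyz [-20.0, 14.9, -2.3] a [-0.02, 3.2, 0.12]
xyz [-19.8, 14.9, -3.4] a [-0.02, 3.2, 0.12]
xyz [-19.6, 15.0, -4.5] a [-0.02, 3.2, 0.12]
xyz [-19.3, 15.0, -5.6] a [-0.02, 3.2, 0.12]
xyz [-18.9, 15.1, -6.7] a [-0.02, 3.2, 0.12]
xyz [-18.5, 15.1, -7.7] a [-0.02, 3.2, 0.12]
```

>>> jog_arm --force 100 --rows '[{"x": -20,"y": 15,"z": 0,"ax": 0,"ay": 3.2,"az": 0.1,"fingers": 5},{"x": -20,"y": 15,"z": -1,"ax": 0,"ay": 3.2,"az": 0.1,"fingers": 5},{"x": -20,"y": 15,"z": -2,"ax": 0,"ay": 3.2,"az": 0.1,"fingers": 5},{"x": -20,"y": 15,"z": -3,"ax": 0,"ay": 3.2,"az": 0.1,"fingers": 5},{"x": -20,"y": 15,"z": -4,"ax": 0,"ay": 3.2,"az": 0.1,"fingers": 5},{"x": -19,"y": 15,"z": -6,"ax": 0,"ay": 3.2,"az": 0.1,"fingers": 5},{"x": -19,"y": 15,"z": -7,"ax": 0,"ay": 3.2,"az": 0.1,"fingers": 5},{"x": -18,"y": 15,"z": -8,"ax": 0,"ay": 3.2,"az": 0.1,"fingers": 5}]'

```text
t: 5.1
eef_pos: [0.5687, -0.308, 0.2795]
tool_rot: [-0.125, 0.81, 0.543, 0.184]
contact_force: [-0.4, 0.4, -0.7]
gripper_width: 0.139
grasp_force: 97.7
```

Run:
```python
from plan import *
p,r,o=cur();print(p,o["q"].round(2),np.degrees((r.inv()*tool(RY,.45)).as_rotvec()).round(2))
plan(rackp(-.235,-.007),tool(RY,.45))
```

```text
[ 0.56869632 -0.30799593  0.27946391] [ 0.83  0.49 -0.31  1.51 -0.31  1.25  0.27] [ 0.24  0.12 -0.77]
xyz [-9.9, 0.1, 23.5] a [0.03, 0.01, -0.1]
xyz [-9.9, 0.1, 23.5] a [0.03, 0.01, -0.1]
xyz [-9.9, 0.1, 23.5] a [0.03, 0.01, -0.1]
xyz [-9.9, 0.1, 23.5] a [0.03, 0.01, -0.1]
xyz [-9.9, 0.1, 23.5] a [0.03, 0.01, -0.1]
xyz [-9.9, 0.1, 23.5] a [0.03, 0.01, -0.1]
xyz [-9.9, 0.1, 23.5] a [0.03, 0.01, -0.1]
xyz [-9.9, 0.0, 23.5] a [0.03, 0.01, -0.1]
```

>>> jog_arm --force 100 --rows '[{"x": -11,"y": 0,"z": 27,"ax": 0,"ay": 0,"az": -0.1,"fingers": 5},{"x": -11,"y": 0,"z": 27,"ax": 0,"ay": 0,"az": -0.1,"fingers": 5},{"x": -11,"y": 0,"z": 27,"ax": 0,"ay": 0,"az": -0.1,"fingers": 5},{"x": -11,"y": 0,"z": 27,"ax": 0,"ay": 0,"az": -0.1,"fingers": 5},{"x": -11,"y": 0,"z": 27,"ax": 0,"ay": 0,"az": -0.1,"fingers": 5},{"x": -11,"y": 0,"z": 27,"ax": 0,"ay": 0,"az": -0.1,"fingers": 5},{"x": -11,"y": 0,"z": 26,"ax": 0,"ay": 0,"az": -0.1,"fingers": 5},{"x": 0,"y": 0,"z": 0,"ax": 0,"ay": 0,"az": 0,"fingers": 5}]'

```text
t: 5.9
eef_pos: [0.5706, -0.2944, 0.0724]
tool_rot: [-0.127, 0.807, 0.548, 0.182]
contact_force: [-0.0, -0.1, -1.8]
gripper_width: 0.143
grasp_force: 97.9
```

```bash
python3 - <<'E'
from plan import *
p,r,o=cur();print(p,o["q"].round(2),np.degrees((r.inv()*tool(RY,.45)).as_rotvec()).round(2), (r.inv().apply(rackp(-.235,-.007)-p)*1e3).round(1))
C=cam("wrist"); save(C[0],"w4")
C=cam("scene"); save(C[0],"s4")
E
python3 - <<'E'
import cv2,numpy as np
a=cv2.imread("pics/w4.png"); b=cv2.imread("pics/s4.png")[100:220,290:440]
cv2.imwrite("pics/m4.png",np.hstack([cv2.resize(a[:300],(427,200)),cv2.resize(b,(373,298))[:200]]) if 0 else cv2.resize(b,(750,600),interpolation=cv2.INTER_CUBIC))
E
```

```text
[ 0.5705981  -0.29435454  0.07242595] [ 0.82  0.7  -0.32  1.67 -0.3   0.9   0.38] [-0.19  0.13 -0.21] [-1.6  3.6 -4.3]
```

View pics/m4.png

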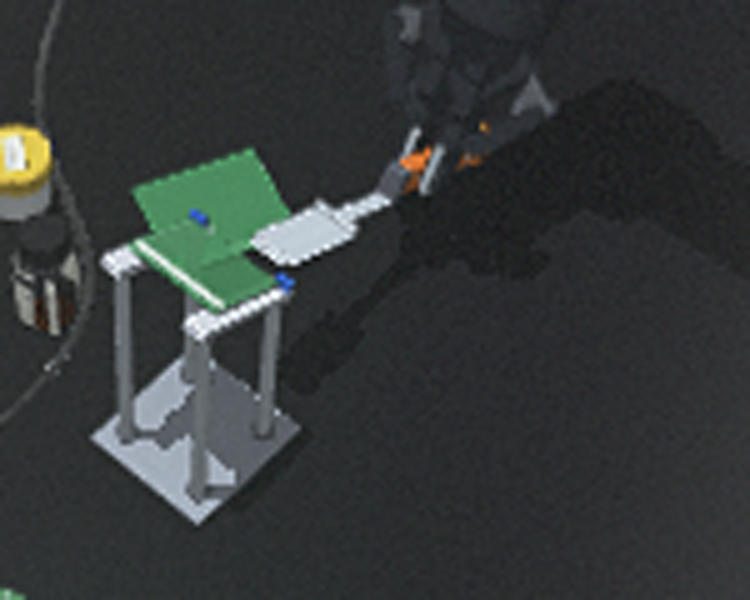

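The picture shows the blade, at about (300,235), pointing up the slope and lined up with the gap between the blue stops at (200,217) and (285,283). I'll correct sideways and insert along the slope.

>>> jog_arm --force 100 --rows '[{"x": 5,"y": 2.8,"z": -2,"ax": 0,"ay": 0,"az": -0.2,"fingers": 5},{"x": 13,"y": 0,"z": 0,"ax": 0,"ay": 0,"az": 0,"fingers": 5},{"x": 15,"y": 0,"z": 0,"ax": 0,"ay": 0,"az": 0,"fingers": 5},{"x": 15,"y": 0,"z": 0,"ax": 0,"ay": 0,"az": 0,"fingers": 5},{"x": 15,"y": 0,"z": 0,"ax": 0,"ay": 0,"az": 0,"fingers": 5},{"x": 14,"y": 0,"z": 0,"ax": 0,"ay": 0,"az": 0,"fingers": 5},{"x": 10,"y": 0,"z": 0,"ax": 0,"ay": 0,"az": 0,"fingers": 5},{"x": 6,"y": 0,"z": 0,"ax": 0,"ay": 0,"az": 0,"fingers": 5}]'

```text
t: 6.8
eef_pos: [0.6067, -0.2179, 0.1182]
tool_rot: [-0.123, 0.805, 0.55, 0.184]
contact_force: [-0.6, -0.4, -1.1]
gripper_width: 0.14
grasp_force: 97.9
```

Run:
```python
from plan import *
p,r,o=cur();print(p,o["q"].round(2),np.degrees((r.inv()*tool(RY,.45)).as_rotvec()).round(2), (r.inv().apply(rackp(-.134,-.009)-p)*1e3).round(1))
C=cam("wrist"); save(C[0],"w5")
```

```text
[ 0.60671185 -0.21793337  0.11819935] [ 0.71  0.62 -0.34  1.7  -0.32  0.89  0.26] [0.17 0.17 0.21] [ 3.6 -2.   2.2]
```

View pics/w5.png

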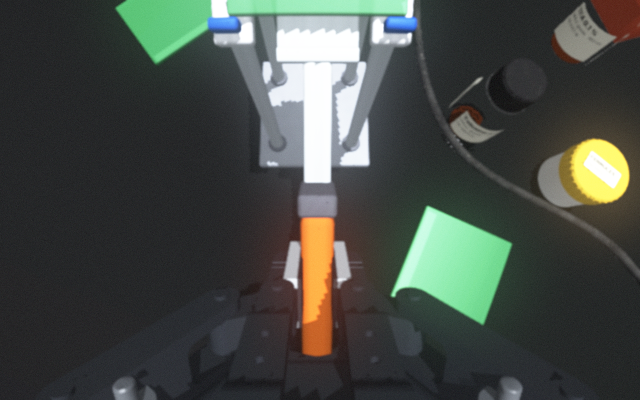

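This view has the stops at (225,24) and (400,24), the plate's lower edge at row ~13, and the heel at rows 47–61 spanning columns 277–359. The blade is about 2 mm to the right of centre and needs to go roughly 10 mm further in. From here I work numerically, as the picture allowance is used up.

Run:
```python
from plan import *
C=cam("wrist");p,r,o=cur()
im=C[0].astype(int)
print([ (v,im[v,300:335].mean(0).astype(int).tolist()) for v in range(4,64,3)])
def tl(uv,h): # tool-frame point at tool z = h mm (plane)
    o_,d=ray(C,uv); o2=r.inv().apply(o_-p);d2=r.inv().apply(d); return (o2+d2*((h/1e3-o2[2])/d2[:,2])[:,None])*1e3
print("edge", tl([[318,13]],-5), tl([[318,13]],0)," heel front top",tl([[318,47]],-2.4),"rear",tl([[318,61]],-2.4))
hsv=cv2.cvtColor(C[0],cv2.COLOR_RGB2HSV);m=((abs(hsv[...,0].astype(int)-112)<12)&(hsv[...,1]>170)&(hsv[...,2]>90)).astype(np.uint8);m[80:]=0
k,l,s,c=cv2.connectedComponentsWithStats(m);print([(s[i].tolist(),c[i].round(1).tolist()) for i in range(1,k) if s[i,4]>40])
```

```text
[(4, [161, 238, 193]), (7, [160, 238, 192]), (10, [160, 237, 191]), (13, [150, 231, 181]), (16, [96, 140, 114]), (19, [190, 202, 207]), (22, [196, 206, 212]), (25, [196, 207, 213]), (28, [197, 208, 214]), (31, [210, 220, 225]), (34, [246, 248, 250]), (37, [254, 255, 255]), (40, [254, 255, 255]), (43, [254, 254, 255]), (46, [253, 254, 254]), (49, [254, 255, 255]), (52, [253, 254, 254]), (55, [253, 254, 254]), (58, [252, 254, 254]), (61, [208, 217, 224])]
edge [[108.66720667   0.86378142  -5.        ]] [[109.88130379   0.88388191   0.        ]]  heel front top [[96.64611421  0.87995488 -2.4       ]] rear [[91.30154286  0.88258918 -2.4       ]]
[([209, 22, 20, 9, 69], [216.1, 27.5]), ([387, 22, 29, 11, 134], [402.5, 28.3])]
```

>>> jog_arm --force 100 --rows '[{"x": 3,"y": -1,"z": 0,"ax": 0,"ay": 0,"az": 0.2,"fingers": 5},{"x": 4,"y": -1,"z": 0,"ax": 0,"ay": 0,"az": 0,"fingers": 5},{"x": 0,"y": 0,"z": -2,"ax": 0,"ay": 0,"az": 0,"fingers": 5},{"x": 0,"y": 0,"z": -3,"ax": 0,"ay": 0,"az": 0,"fingers": 5},{"x": 2,"y": 0,"z": 0,"ax": 0,"ay": 0,"az": 0,"fingers": 5},{"x": 2,"y": 0,"z": 0,"ax": 0,"ay": 0,"az": 0,"fingers": 5},{"x": 0,"y": 0,"z": 0,"ax": 0,"ay": 0,"az": 0,"fingers": 5},{"x": 0,"y": 0,"z": 0,"ax": 0,"ay": 0,"az": 0,"fingers": 5}]'

```text
t: 7.7
eef_pos: [0.6072, -0.2111, 0.1268]
tool_rot: [-0.124, 0.806, 0.548, 0.184]
contact_force: [0.1, -0.3, -0.2]
gripper_width: 0.14
grasp_force: 97.8
```

```bash
cat > chk.py <<'E'
from plan import *
p,r,o=cur();print(o["t"],p,np.degrees((r.inv()*tool(RY,.45)).as_rotvec()).round(2),"rem",(r.inv().apply(rackp(-.130,-.003)-p)*1e3).round(1),o["contact_force"].round(1))
C=cam("wrist");hsv=cv2.cvtColor(C[0],cv2.COLOR_RGB2HSV).astype(int)
for c in (285,300,318,335,350):
    g=(abs(hsv[:,c,0]-70)<25)&(hsv[:,c,1]>60); e=np.where(g[:60])[0]
    print(c,"last green row",e.max() if len(e) else None,end="; ")
b=((abs(hsv[...,0]-112)<14)&(hsv[...,1]>150)&(hsv[...,2]>80)).astype(np.uint8);b[80:]=0
k,l,s,cc=cv2.connectedComponentsWithStats(b);print([(s[i].tolist()) for i in range(1,k) if s[i,4]>30])
print([(v,int(C[0][v,300:335].mean())) for v in range(0,64,3)])
E
python3 chk.py
```

```text
7.7 [ 0.6071686  -0.21111053  0.12679252] [ 0.17  0.17 -0.06] rem [-2.   0.   1.1] [ 0.1 -0.3 -0.2]
285 last green row 45; 300 last green row 45; 318 last green row 45; 335 last green row 45; 350 last green row 45; [[386, 45, 30, 14, 309], [217, 46, 30, 13, 293]]
[(0, 206), (3, 205), (6, 204), (9, 203), (12, 202), (15, 201), (18, 200), (21, 199), (24, 198), (27, 198), (30, 197), (33, 196), (36, 195), (39, 193), (42, 190), (45, 144), (48, 255), (51, 254), (54, 254), (57, 253), (60, 244), (63, 219)]
```

The plate's lower edge is now against the heel and centred. Next I raise along the normal.

>>> jog_arm --force 100 --rows '[{"x": 0,"y": 0,"z": -1,"ax": 0,"ay": 0,"az": 0,"fingers": 5},{"x": 0,"y": 0,"z": -1,"ax": 0,"ay": 0,"az": 0,"fingers": 5},{"x": 0,"y": 0,"z": -1.5,"ax": 0,"ay": 0,"az": 0,"fingers": 5},{"x": 0,"y": 0,"z": -2,"ax": 0,"ay": 0,"az": 0,"fingers": 5},{"x": 0,"y": 0,"z": -3,"ax": 0,"ay": 0,"az": 0,"fingers": 5},{"x": 0,"y": 0,"z": -4,"ax": 0,"ay": 0,"az": 0,"fingers": 5},{"x": 0,"y": 0,"z": -4,"ax": 0,"ay": 0,"az": 0,"fingers": 5},{"x": 0,"y": 0,"z": -2,"ax": 0,"ay": 0,"az": 0,"fingers": 5}]'

```text
t: 8.55
eef_pos: [0.6043, -0.2193, 0.1441]
tool_rot: [-0.123, 0.807, 0.548, 0.184]
contact_force: [0.5, -0.1, -1.0]
gripper_width: 0.139
grasp_force: 97.8
```

```bash
python3 chk.py
```

```text
8.55 [ 0.60426958 -0.21934352  0.14408511] [ 0.23  0.2  -0.08] rem [-1.6 -0.4 20.5] [ 0.5 -0.1 -1. ]
285 last green row 45; 300 last green row 45; 318 last green row 45; 335 last green row 45; 350 last green row 45; [[228, 53, 25, 10, 215], [378, 52, 25, 11, 222]]
[(0, 208), (3, 207), (6, 206), (9, 205), (12, 204), (15, 203), (18, 202), (21, 201), (24, 200), (27, 199), (30, 198), (33, 197), (36, 196), (39, 196), (42, 192), (45, 144), (48, 255), (51, 254), (54, 254), (57, 253), (60, 245), (63, 226)]
```

>>> jog_arm --force 100 --rows '[{"x": 2,"y": 0,"z": -4,"ax": 0,"ay": 0,"az": 0,"fingers": 5},{"x": 4,"y": 0,"z": -8,"ax": 0,"ay": 0,"az": 0,"fingers": 5},{"x": 5,"y": 0,"z": -11,"ax": 0,"ay": 0,"az": 0,"fingers": 5},{"x": 6,"y": 0,"z": -12,"ax": 0,"ay": 0,"az": 0,"fingers": 5},{"x": 6,"y": 0,"z": -12,"ax": 0,"ay": 0,"az": 0,"fingers": 5},{"x": 5,"y": 0,"z": -11,"ax": 0,"ay": 0,"az": 0,"fingers": 5},{"x": 4,"y": 0,"z": -8,"ax": 0,"ay": 0,"az": 0,"fingers": 5},{"x": 2,"y": 0,"z": -4,"ax": 0,"ay": 0,"az": 0,"fingers": 5}]'

```text
t: 9.4
eef_pos: [0.6045, -0.2184, 0.2227]
tool_rot: [-0.123, 0.806, 0.548, 0.184]
contact_force: [0.4, -0.7, -0.9]
gripper_width: 0.141
grasp_force: 97.8
```

>>> jog_arm --force 100 --rows '[{"x": 0,"y": 0,"z": 0,"ax": 0,"ay": -1.2,"az": 0,"fingers": 5},{"x": 0,"y": 0,"z": 0,"ax": 0,"ay": -2.4,"az": 0,"fingers": 5},{"x": 0,"y": 0,"z": 0,"ax": 0,"ay": -3.2,"az": 0,"fingers": 5},{"x": 0,"y": 0,"z": 0,"ax": 0,"ay": -3.6,"az": 0,"fingers": 5},{"x": 0,"y": 0,"z": 0,"ax": 0,"ay": -3.6,"az": 0,"fingers": 5},{"x": 0,"y": 0,"z": 0,"ax": 0,"ay": -3.2,"az": 0,"fingers": 5},{"x": 0,"y": 0,"z": 0,"ax": 0,"ay": -2.4,"az": 0,"fingers": 5},{"x": 0,"y": 0,"z": 0,"ax": 0,"ay": -1.2,"az": 0,"fingers": 5}]'

```text
t: 10.2
eef_pos: [0.6043, -0.2166, 0.2209]
tool_rot: [-0.023, 0.826, 0.563, 0.035]
contact_force: [0.2, 0.4, -0.8]
gripper_width: 0.14
grasp_force: 97.7
```

```bash
python3 chk.py
python3 - <<'E'
from plan import *
# chamber: white blob roof in top/scene
for n in("top","scene"):
    C=cam(n); g=C[0].astype(int); np.savez(n+"1",*C); save(C[0],n+"1")
    m=((g.min(2)>150)).astype(np.uint8); k,l,s,c=cv2.connectedComponentsWithStats(m)
    for i in range(1,k):
        if s[i,4]>500: 
            cn=cv2.findContours((l==i).astype(np.uint8),0,1)[0][0]; print(n,s[i],c[i].round(1),cv2.approxPolyDP(cn,3,True)[:,0].tolist())
p,r,o=cur(); plan([.431,.135,.26],tool(.563,.087),n=24)
E
```

```text
10.2 [ 0.60434904 -0.21658063  0.22090835] [8.000e-02 2.105e+01 2.000e-02] rem [-3.2  0.5 96.1] [ 0.2  0.4 -0.8]
285 last green row 45; 300 last green row 45; 318 last green row 45; 335 last green row 45; 350 last green row 45; []
[(0, 197), (3, 198), (6, 199), (9, 201), (12, 202), (15, 204), (18, 205), (21, 207), (24, 208), (27, 210), (30, 211), (33, 213), (36, 215), (39, 216), (42, 216), (45, 164), (48, 254), (51, 254), (54, 254), (57, 254), (60, 247), (63, 228)]
top [ 203   52  320   17 5002] [363.   60.2] [[520, 52], [363, 53], [358, 64], [349, 61], [349, 53], [204, 53], [203, 59], [204, 68], [521, 67]]
top [ 189   74  344   17 5204] [358.5  82.3] [[532, 81], [523, 74], [200, 75], [190, 82], [189, 88], [499, 89], [532, 88]]
top [496  97  82  28 938] [518.  108.9] [[496, 123], [529, 122], [520, 119], [519, 113], [528, 110], [533, 116], [539, 103], [577, 103], [541, 103], [537, 97], [502, 98]]
top [ 586  101   54  121 1417] [630.7 140.3] [[586, 102], [620, 105], [639, 221], [639, 101]]
top [ 598  116   35  159 1199] [615.3 195.6] [[598, 116], [621, 269], [600, 124], [603, 117], [62
[... 2403 characters left out ...]
 [8.4, -14.1, -0.9] a [-0.13, 0.01, 1.5]
xyz [8.0, -14.4, -1.0] a [-0.13, 0.01, 1.5]
xyz [7.6, -14.6, -1.0] a [-0.13, 0.01, 1.5]
xyz [7.2, -14.7, -1.0] a [-0.13, 0.01, 1.5]
xyz [6.8, -14.9, -1.1] a [-0.13, 0.01, 1.5]
xyz [6.4, -15.1, -1.1] a [-0.13, 0.01, 1.5]
xyz [6.0, -15.3, -1.1] a [-0.13, 0.01, 1.5]
xyz [5.6, -15.4, -1.2] a [-0.13, 0.01, 1.5]
xyz [5.2, -15.6, -1.2] a [-0.13, 0.01, 1.5]
xyz [4.8, -15.7, -1.2] a [-0.13, 0.01, 1.5]
xyz [4.4, -15.8, -1.3] a [-0.13, 0.01, 1.5]
xyz [4.0, -15.9, -1.3] a [-0.13, 0.01, 1.5]
xyz [3.6, -16.0, -1.3] a [-0.13, 0.01, 1.5]
xyz [3.2, -16.1, -1.4] a [-0.13, 0.01, 1.5]
xyz [2.7, -16.2, -1.4] a [-0.13, 0.01, 1.5]
xyz [2.3, -16.2, -1.4] a [-0.13, 0.01, 1.5]
```

>>> jog_arm --force 100 --rows '[{"x": 1,"y": 0,"z": -4,"ax": 0,"ay": 0,"az": 0,"fingers": 5},{"x": 3,"y": -3,"z": -8,"ax": 0,"ay": 0,"az": 0.4,"fingers": 5},{"x": 6,"y": -6,"z": -9,"ax": 0,"ay": 0,"az": 0.8,"fingers": 5},{"x": 9,"y": -9,"z": -9,"ax": -0.1,"ay": 0,"az": 1.2,"fingers": 5},{"x": 11,"y": -12,"z": -5,"ax": -0.1,"ay": 0,"az": 1.5,"fingers": 5},{"x": 11,"y": -13,"z": -1,"ax": -0.1,"ay": 0,"az": 1.5,"fingers": 5},{"x": 11,"y": -13,"z": 0,"ax": -0.1,"ay": 0,"az": 1.5,"fingers": 5},{"x": 10,"y": -14,"z": 0,"ax": -0.1,"ay": 0,"az": 1.5,"fingers": 5}]'

```text
t: 11.15
eef_pos: [0.5655, -0.1342, 0.2637]
tool_rot: [-0.021, 0.866, 0.499, 0.037]
contact_force: [0.3, 0.7, -1.4]
gripper_width: 0.137
grasp_force: 97.7
```

```bash
cat > fitc.py <<'E'
from plan import *
from scipy.optimize import least_squares
L=lambda n:[np.load(n+"1.npz")[f"arr_{i}"] for i in range(4)]
S,T=L("scene"),L("top")
m=np.array([[.06,-.05],[.06,.05],[-.06,.05],[-.06,-.05]])
def Wd(x): c,s=np.cos(x[2]),np.sin(x[2]); return np.c_[x[0]+c*m[:,0]-s*m[:,1],x[1]+s*m[:,0]+c*m[:,1],np.full(4,.11)]
t=np.array([[255.3,179.3],[231.3,194],[247.7,220.7],[271.7,207.3]])
s_=np.array([[259.5,263.5],[262.7,299.6],[309.6,291.5],[303.5,255.6]])
f=lambda C,q:least_squares(lambda x:(proj(C,Wd(x))-q).ravel(),[.635,.264,.563])
for C,q in((T,t),(S,s_)): r=f(C,q); print(r.x.round(4),r.fun.reshape(-1,2).round(1).tolist())
E
python3 fitc.py
python3 - <<'E'
from plan import *
p,r,o=cur(); print(p); plan([.431,.135,.26],tool(.563,.087),n=18)
E
```

```text
[0.6346 0.2649 0.5426] [[-0.2, 0.7], [0.5, -0.4], [0.1, 0.2], [-0.4, -0.5]]
[0.6353 0.2651 0.5606] [[-0.4, -0.5], [0.2, 0.3], [0.0, 0.2], [0.2, -0.0]]
[ 0.56552397 -0.13422985  0.26365154]
xyz [9.1, -14.0, 1.0] a [-0.13, 0.01, 1.53]
xyz [8.8, -14.2, 0.9] a [-0.13, 0.01, 1.53]
xyz [8.4, -14.4, 0.9] a [-0.13, 0.01, 1.53]
xyz [8.0, -14.7, 0.9] a [-0.13, 0.01, 1.53]
xyz [7.6, -14.9, 0.9] a [-0.13, 0.01, 1.53]
xyz [7.2, -15.1, 0.8] a [-0.13, 0.01, 1.53]
xyz [6.8, -15.3, 0.8] a [-0.13, 0.01, 1.53]
xyz [6.4, -15.4, 0.7] a [-0.13, 0.01, 1.53]
xyz [6.0, -15.6, 0.7] a [-0.13, 0.01, 1.53]
xyz [5.5, -15.8, 0.7] a [-0.13, 0.01, 1.53]
xyz [5.1, -15.9, 0.6] a [-0.13, 0.01, 1.53]
xyz [4.7, -16.0, 0.6] a [-0.13, 0.01, 1.53]
xyz [4.3, -16.2, 0.6] a [-0.13, 0.01, 1.53]
xyz [3.8, -16.3, 0.5] a [-0.13, 0.01, 1.53]
xyz [3.4, -16.4, 0.5] a [-0.13, 0.01, 1.53]
xyz [3.0, -16.5, 0.5] a [-0.13, 0.01, 1.53]
xyz [2.5, -16.5, 0.4] a [-0.13, 0.01, 1.53]
xyz [2.1, -16.6, 0.4] a [-0.13, 0.01, 1.53]
```

>>> jog_arm --force 100 --rows '[{"x": 10,"y": -14,"z": 0,"ax": -0.1,"ay": 0,"az": 1.5,"fingers": 5},{"x": 10,"y": -15,"z": 0,"ax": -0.1,"ay": 0,"az": 1.5,"fingers": 5},{"x": 10,"y": -15,"z": 0,"ax": -0.1,"ay": 0,"az": 1.6,"fingers": 5},{"x": 9,"y": -16,"z": 0,"ax": -0.1,"ay": 0,"az": 1.6,"fingers": 5},{"x": 8,"y": -16,"z": 1,"ax": -0.1,"ay": 0,"az": 1.6,"fingers": 5},{"x": 7,"y": -17,"z": 1,"ax": -0.1,"ay": 0,"az": 1.6,"fingers": 5},{"x": 7,"y": -17,"z": 1,"ax": -0.1,"ay": 0,"az": 1.6,"fingers": 5},{"x": 6,"y": -17,"z": 1,"ax": -0.1,"ay": 0,"az": 1.6,"fingers": 5}]'

```text
t: 11.95
eef_pos: [0.5006, -0.0053, 0.2654]
tool_rot: [-0.019, 0.915, 0.4, 0.037]
contact_force: [0.6, -0.7, -2.0]
gripper_width: 0.142
grasp_force: 97.7
```

```bash
python3 - <<'E'
s=open("plan.py").read()
s+='''
CX=np.array([.635,.265]);CY=.558
def chp(d,z,v=0): # tcp: spatula origin d m before seat along x, underside height z
    x=.009-d; return np.array([CX[0]+x*np.cos(CY)-v*np.sin(CY),CX[1]+x*np.sin(CY)+v*np.cos(CY),z+.0046])
'''
open("plan.py","w").write(s)
E
python3 chk.py | sed -n 1,2p
python3 - <<'E'
from plan import *
print(chp(.25,.2)); plan(chp(.25,.22),tool(CY,.087),n=9)
E
```

```text
11.95 [ 0.50057078 -0.00526676  0.26541981] [  5.37  20.68 -20.71] rem [-91.5 219.2 132.2] [ 0.6 -0.7 -2. ]
285 last green row 45; 300 last green row 45; 318 last green row 45; 335 last green row 45; 350 last green row 45; []
[0.4305559  0.13739276 0.2046    ]
xyz [5.8, -16.1, 5.1] a [-0.19, 0.03, 1.7]
xyz [5.4, -16.3, 5.1] a [-0.19, 0.03, 1.7]
xyz [4.9, -16.4, 5.0] a [-0.19, 0.03, 1.7]
xyz [4.4, -16.6, 5.0] a [-0.19, 0.03, 1.7]
xyz [3.9, -16.7, 4.9] a [-0.19, 0.03, 1.7]
xyz [3.4, -16.8, 4.9] a [-0.19, 0.03, 1.7]
xyz [2.9, -17.0, 4.8] a [-0.19, 0.03, 1.7]
xyz [2.4, -17.0, 4.8] a [-0.19, 0.03, 1.7]
xyz [1.9, -17.1, 4.7] a [-0.19, 0.03, 1.7]
```

>>> jog_arm --force 100 --rows '[{"x": 6,"y": -16,"z": 3,"ax": -0.2,"ay": 0,"az": 1.7,"fingers": 5},{"x": 5,"y": -16,"z": 5,"ax": -0.2,"ay": 0,"az": 1.7,"fingers": 5},{"x": 5,"y": -16,"z": 5,"ax": -0.2,"ay": 0,"az": 1.7,"fingers": 5},{"x": 4,"y": -16,"z": 5,"ax": -0.2,"ay": 0,"az": 1.7,"fingers": 5},{"x": 4,"y": -15,"z": 5,"ax": -0.2,"ay": 0,"az": 1.7,"fingers": 5},{"x": 3,"y": -13,"z": 5,"ax": -0.2,"ay": 0,"az": 1.7,"fingers": 5},{"x": 3,"y": -10,"z": 5,"ax": -0.2,"ay": 0,"az": 1.5,"fingers": 5},{"x": 2,"y": -6,"z": 5,"ax": -0.2,"ay": 0,"az": 1,"fingers": 5}]'

```text
t: 12.8
eef_pos: [0.4541, 0.098, 0.2302]
tool_rot: [-0.01, 0.954, 0.297, 0.041]
contact_force: [0.4, -0.2, -0.7]
gripper_width: 0.139
grasp_force: 97.9
```

```bash
python3 chk.py | sed -n 2p
python3 - <<'E'
from plan import *
p,r,o=cur();print(p,o["q"].round(2)); plan(chp(.25,.052),tool(CY,.05),n=12)
E
```

```text
285 last green row 45; 300 last green row 45; 318 last green row 45; 335 last green row 45; 350 last green row 45; []
[0.45350972 0.09880488 0.22945909] [ 0.01  0.11 -0.37  2.07  0.03  0.88 -1.34]
xyz [-0.9, -3.8, 14.4] a [0.0, -0.16, 0.22]
xyz [-0.9, -3.8, 14.4] a [0.0, -0.16, 0.22]
xyz [-0.9, -3.8, 14.4] a [0.0, -0.16, 0.22]
xyz [-0.9, -3.8, 14.4] a [0.0, -0.16, 0.22]
xyz [-0.8, -3.8, 14.4] a [0.0, -0.16, 0.22]
xyz [-0.8, -3.8, 14.4] a [0.0, -0.16, 0.22]
xyz [-0.8, -3.8, 14.4] a [0.0, -0.16, 0.22]
xyz [-0.8, -3.8, 14.4] a [0.0, -0.16, 0.22]
xyz [-0.7, -3.8, 14.4] a [0.0, -0.16, 0.22]
xyz [-0.7, -3.7, 14.4] a [0.0, -0.16, 0.22]
xyz [-0.7, -3.7, 14.4] a [0.0, -0.16, 0.22]
xyz [-0.7, -3.7, 14.4] a [0.0, -0.16, 0.22]
```

>>> jog_arm --force 100 --rows '[{"x": -1,"y": -4,"z": 8,"ax": 0,"ay": -0.2,"az": 0.3,"fingers": 5},{"x": -1,"y": -5,"z": 14,"ax": 0,"ay": -0.2,"az": 0.3,"fingers": 5},{"x": -1,"y": -6,"z": 18,"ax": 0,"ay": -0.2,"az": 0.3,"fingers": 5},{"x": -1,"y": -6,"z": 18,"ax": 0,"ay": -0.2,"az": 0.3,"fingers": 5},{"x": -1,"y": -6,"z": 18,"ax": 0,"ay": -0.2,"az": 0.4,"fingers": 5},{"x": -1,"y": -6,"z": 18,"ax": 0,"ay": -0.2,"az": 0.4,"fingers": 5},{"x": -1,"y": -6,"z": 16,"ax": 0,"ay": -0.2,"az": 0.4,"fingers": 5},{"x": -1,"y": -5,"z": 12,"ax": 0,"ay": -0.2,"az": 0.3,"fingers": 5}]'

```text
t: 13.65
eef_pos: [0.4298, 0.1338, 0.1054]
tool_rot: [-0.007, 0.961, 0.274, 0.025]
contact_force: [-1.0, 0.5, -2.1]
gripper_width: 0.139
grasp_force: 97.9
```

```bash
python3 chk.py | sed -n 2p
python3 - <<'E'
from plan import *
p,r,o=cur();print(p,o["q"].round(2)); plan(chp(.25,.053),tool(CY,.04),n=5)
E
```

```text
285 last green row 45; 300 last green row 45; 318 last green row 45; 335 last green row 45; 350 last green row 45; []
[0.42858355 0.13408413 0.10402966] [-0.12  0.29 -0.36  2.21  0.17  0.61 -1.62]
xyz [0.2, -0.3, 9.3] a [-0.01, -0.12, -0.02]
xyz [0.2, -0.3, 9.3] a [-0.01, -0.12, -0.02]
xyz [0.3, -0.3, 9.3] a [-0.01, -0.12, -0.02]
xyz [0.3, -0.3, 9.3] a [-0.01, -0.12, -0.02]
xyz [0.3, -0.4, 9.3] a [-0.01, -0.12, -0.02]
```

>>> jog_arm --force 100 --rows '[{"x": 0,"y": 0,"z": 8,"ax": 0,"ay": -0.1,"az": 0,"fingers": 5},{"x": 0,"y": 0,"z": 9,"ax": 0,"ay": -0.1,"az": 0,"fingers": 5},{"x": 0.5,"y": -0.5,"z": 9,"ax": 0,"ay": -0.1,"az": 0,"fingers": 5},{"x": 0.5,"y": -1,"z": 9,"ax": 0,"ay": -0.1,"az": 0,"fingers": 5},{"x": 0,"y": 0,"z": 6,"ax": 0,"ay": -0.1,"az": 0,"fingers": 5},{"x": 0,"y": 0,"z": 4,"ax": 0,"ay": -0.1,"az": 0,"fingers": 5},{"x": 0,"y": 0,"z": 0,"ax": 0,"ay": 0,"az": 0,"fingers": 5},{"x": 0,"y": 0,"z": 0,"ax": 0,"ay": 0,"az": 0,"fingers": 5}]'

```text
t: 14.5
eef_pos: [0.433, 0.137, 0.0623]
tool_rot: [-0.006, 0.961, 0.274, 0.021]
contact_force: [0.2, 0.1, -1.4]
gripper_width: 0.14
grasp_force: 97.9
```

```bash
python3 chk.py | sed -n 2p
python3 - <<'E'
from plan import *
p,r,o=cur();T=tool(CY,.03);print(p,o["q"].round(2),"rem to .25",(r.inv().apply(chp(.25,.053)-p)*1e3).round(1),np.degrees((r.inv()*T).as_rotvec()).round(2))
C=cam("wrist");hsv=cv2.cvtColor(C[0],cv2.COLOR_RGB2HSV).astype(int)
for v in(10,25,40):
    g=np.where((abs(hsv[v,:,0]-70)<25)&(hsv[v,:,1]>60)&(hsv[v,:,2]>60))[0]; o_,d=ray(C,[[g.min(),v],[g.max(),v]]);o2=r.inv().apply(o_-p);d2=r.inv().apply(d);w=(o2+d2*((-.0024-o2[2])/d2[:,2])[:,None])*1e3; print(v,g.min(),g.max(),len(g),w.round(1).tolist())
# where is blade/plate as seen by scene cam: green blob
S=cam("scene");h=cv2.cvtColor(S[0],cv2.COLOR_RGB2HSV).astype(int);m=((abs(h[...,0]-70)<20)&(h[...,1]>60)&(h[...,2]>60)).astype(np.uint8)
k,l,s,c=cv2.connectedComponentsWithStats(m);print([(s[i].tolist(),c[i].round(0).tolist()) for i in range(1,k) if s[i,4]>80]);save(S[0],"s6")
print("pred plate px",proj(S,[p+r.apply([.13,0,-.002])]))
E
```

```text
285 last green row 45; 300 last green row 45; 318 last green row 45; 335 last green row 45; 350 last green row 45; []
[0.43305217 0.13698173 0.06240176] [-0.16  0.38 -0.33  2.22  0.23  0.53 -1.68] rem to .25 [-2.1 -1.7  4.7] [ 0.04 -0.84 -0.1 ]
10 228 417 150 [[110.0, -35.0, -2.4], [110.0, 39.9, -2.4]]
25 227 512 114 [[104.4, -35.7, -2.4], [105.7, 79.7, -2.4]]
40 234 551 152 [[98.8, -33.2, -2.4], [100.7, 97.6, -2.4]]
[([316, 129, 34, 25, 439], [334.0, 140.0]), ([199, 161, 21, 26, 342], [209.0, 173.0]), ([270, 214, 26, 29, 403], [282.0, 228.0]), ([321, 222, 33, 28, 779], [337.0, 235.0]), ([316, 260, 24, 28, 474], [327.0, 274.0])]
pred plate px [[324.97928815 274.42126393]]
```

>>> jog_arm --force 100 --rows '[{"x": 4,"y": -1.5,"z": 1.2,"ax": 0,"ay": 0,"az": -0.1,"fingers": 5},{"x": 8,"y": -1,"z": 1.2,"ax": 0,"ay": 0,"az": 0,"fingers": 5},{"x": 10,"y": -1,"z": 1,"ax": 0,"ay": 0,"az": 0,"fingers": 5},{"x": 10,"y": 0,"z": 0.5,"ax": 0,"ay": 0,"az": 0,"fingers": 5},{"x": 10,"y": 0,"z": 0.5,"ax": 0,"ay": 0,"az": 0,"fingers": 5},{"x": 10,"y": 0,"z": 0.5,"ax": 0,"ay": 0,"az": 0,"fingers": 5},{"x": 10,"y": 0,"z": 0.5,"ax": 0,"ay": 0,"az": 0,"fingers": 5},{"x": 10,"y": 0,"z": 0.5,"ax": 0,"ay": 0,"az": 0,"fingers": 5}]'

```text
t: 15.45
eef_pos: [0.493, 0.1785, 0.0594]
tool_rot: [-0.006, 0.961, 0.275, 0.021]
contact_force: [0.6, -0.5, -3.4]
gripper_width: 0.139
grasp_force: 97.9
```

```bash
python3 chk.py | sed -n 2,3p
cat > chc.py <<'E'
from plan import *
p,r,o=cur();T=tool(CY,0.);print(o["t"],p,"rem to .13/.053",(r.inv().apply(chp(.13,.053)-p)*1e3).round(1),np.degrees((r.inv()*T).as_rotvec()).round(2),o["contact_force"].round(1))
E
python3 chc.py
```

```text
285 last green row 45; 300 last green row 45; 318 last green row 45; 335 last green row 45; 350 last green row 45; []
[(0, 216), (3, 217), (6, 218), (9, 219), (12, 220), (15, 222), (18, 223), (21, 224), (24, 225), (27, 225), (30, 226), (33, 227), (36, 228), (39, 229), (42, 230), (45, 183), (48, 255), (51, 255), (54, 255), (57, 255), (60, 253), (63, 225)]
15.5 [0.49468898 0.17980934 0.05976276] rem to .13/.053 [43.   2.   4.2] [ 0.02 -2.68  0.01] [ 2.4  0.5 -1.4]
```

>>> jog_arm --force 100 --rows '[{"x": 8,"y": 0,"z": 0.4,"ax": 0,"ay": 0,"az": 0,"fingers": 5},{"x": 8,"y": 0,"z": 0.4,"ax": 0,"ay": 0,"az": 0,"fingers": 5},{"x": 8,"y": 0,"z": 0.4,"ax": 0,"ay": 0,"az": 0,"fingers": 5},{"x": 7,"y": 0,"z": 0.3,"ax": 0,"ay": 0,"az": 0,"fingers": 5},{"x": 6,"y": 0,"z": 0.3,"ax": 0,"ay": 0,"az": 0,"fingers": 5},{"x": 4,"y": 0,"z": 0.2,"ax": 0,"ay": 0,"az": 0,"fingers": 5},{"x": 1,"y": 0,"z": 0,"ax": 0,"ay": 0,"az": 0,"fingers": 5},{"x": 0,"y": 0,"z": 0,"ax": 0,"ay": 0,"az": 0,"fingers": 5}]'

```text
t: 16.3
eef_pos: [0.5279, 0.2003, 0.0593]
tool_rot: [-0.006, 0.961, 0.275, 0.021]
contact_force: [0.5, 0.7, -1.3]
gripper_width: 0.14
grasp_force: 97.9
```

```bash
python3 chk.py | sed -n 2,3p; python3 chc.py
```

```text
285 last green row None; 300 last green row None; 318 last green row None; 335 last green row None; 350 last green row None; []
[(0, 233), (3, 233), (6, 234), (9, 233), (12, 232), (15, 232), (18, 232), (21, 232), (24, 232), (27, 232), (30, 233), (33, 233), (36, 233), (39, 233), (42, 233), (45, 233), (48, 233), (51, 234), (54, 233), (57, 233), (60, 234), (63, 234)]
16.35 [0.52771698 0.20019174 0.05922564] rem to .13/.053 [4.2 1.8 1.8] [ 0.04 -2.51 -0.  ] [ 0.   1.1 -2.7]
```

>>> jog_arm --force 100 --rows '[{"x": 2,"y": 0,"z": 0,"ax": 0,"ay": 0,"az": 0,"fingers": 5},{"x": 2.5,"y": 0,"z": 0,"ax": 0,"ay": -0.5,"az": 0,"fingers": 5},{"x": 0,"y": 0,"z": 1,"ax": 0,"ay": -0.5,"az": 0,"fingers": 5},{"x": 0,"y": 0,"z": 1.5,"ax": 0,"ay": -0.5,"az": 0,"fingers": 5},{"x": 0,"y": 0,"z": 1.5,"ax": 0,"ay": -0.5,"az": 0,"fingers": 5},{"x": 0,"y": 0,"z": 1.5,"ax": 0,"ay": -0.3,"az": 0,"fingers": 5},{"x": 0,"y": 0,"z": 1,"ax": 0,"ay": 0,"az": 0,"fingers": 5},{"x": 0,"y": 0,"z": 0,"ax": 0,"ay": 0,"az": 0,"fingers": 5}]'

```text
t: 17.15
eef_pos: [0.5317, 0.2027, 0.0527]
tool_rot: [-0.0, 0.961, 0.275, 0.002]
contact_force: [0.4, -0.3, -2.0]
gripper_width: 0.142
grasp_force: 97.7
```

>>> jog_arm --force 100 --rows '[{"x": 0,"y": 0,"z": 1.5,"ax": 0,"ay": 0,"az": 0,"fingers": 5},{"x": 0,"y": 0,"z": 2,"ax": 0,"ay": 0,"az": 0,"fingers": 5},{"x": 0,"y": 0,"z": 2,"ax": 0,"ay": 0,"az": 0,"fingers": 5},{"x": 0,"y": 0,"z": 2.5,"ax": 0,"ay": 0,"az": 0,"fingers": 5},{"x": 0,"y": 0,"z": 2.5,"ax": 0,"ay": 0,"az": 0,"fingers": 5},{"x": 0,"y": 0,"z": 2,"ax": 0,"ay": 0,"az": 0,"fingers": 5},{"x": 0,"y": 0,"z": 1,"ax": 0,"ay": 0,"az": 0,"fingers": 5},{"x": 0,"y": 0,"z": 0,"ax": 0,"ay": 0,"az": 0,"fingers": 5}]'

```text
t: 17.95
eef_pos: [0.5318, 0.2028, 0.0394]
tool_rot: [-0.0, 0.961, 0.275, 0.002]
contact_force: [0.2, -0.2, -1.0]
gripper_width: 0.14
grasp_force: 98.0
```

```bash
python3 chc.py
python3 - <<'E'
from plan import *
p,r,o=cur();print(o["q"].round(2),"rem z to underside .033:",(p[2]-.0376)*1e3)
S=cam("scene");h=cv2.cvtColor(S[0],cv2.COLOR_RGB2HSV).astype(int);m=((abs(h[...,0]-70)<20)&(h[...,1]>40)&(h[...,2]>60)).astype(np.uint8)
k,l,s,c=cv2.connectedComponentsWithStats(m);print([(s[i].tolist(),c[i].round(0).tolist()) for i in range(1,k) if s[i,4]>40]);save(S[0],"s7")
E
```

```text
17.95 [0.53179753 0.20278648 0.03935428] rem to .13/.053 [ -0.4   1.9 -18.2] [ 0.03 -0.22  0.  ] [ 0.2 -0.2 -1. ]
[-0.25  0.57 -0.29  1.94  0.26  0.66 -1.71] rem z to underside .033: 1.7542755932608636
[([316, 129, 34, 25, 445], [334.0, 140.0]), ([198, 161, 24, 26, 418], [209.0, 173.0]), ([270, 214, 26, 30, 469], [283.0, 228.0])]
```

The plate should be resting on the ledges, with the heel top about 42 mm high and below the flap edge. I withdraw level.

>>> jog_arm --force 100 --rows '[{"x": -3,"y": 0,"z": 0.5,"ax": 0,"ay": 0,"az": 0,"fingers": 5},{"x": -6,"y": 0,"z": 0.5,"ax": 0,"ay": 0,"az": 0,"fingers": 5},{"x": -8,"y": 0,"z": 0,"ax": 0,"ay": 0,"az": 0,"fingers": 5},{"x": -8,"y": 0,"z": 0,"ax": 0,"ay": 0,"az": 0,"fingers": 5},{"x": -8,"y": 0,"z": 0,"ax": 0,"ay": 0,"az": 0,"fingers": 5},{"x": -8,"y": 0,"z": 0,"ax": 0,"ay": 0,"az": 0,"fingers": 5},{"x": -8,"y": 0,"z": 0,"ax": 0,"ay": 0,"az": 0,"fingers": 5},{"x": -8,"y": 0,"z": 0,"ax": 0,"ay": 0,"az": 0,"fingers": 5}]'

```text
t: 18.8
eef_pos: [0.483, 0.1722, 0.0384]
tool_rot: [-0.0, 0.961, 0.275, 0.002]
contact_force: [0.1, 0.7, -1.0]
gripper_width: 0.142
grasp_force: 98.0
```

```bash
python3 chc.py; python3 chk.py|tail -2
```

```text
18.8 [0.4830025  0.1722386  0.03837064] rem to .13/.053 [ 57.1   1.8 -19. ] [ 0.04 -0.24 -0.01] [ 0.1  0.7 -1. ]
285 last green row None; 300 last green row None; 318 last green row None; 335 last green row None; 350 last green row None; []
[(0, 247), (3, 247), (6, 248), (9, 248), (12, 249), (15, 251), (18, 254), (21, 255), (24, 255), (27, 255), (30, 255), (33, 255), (36, 255), (39, 255), (42, 255), (45, 255), (48, 255), (51, 255), (54, 255), (57, 255), (60, 255), (63, 249)]
```

>>> jog_arm --force 100 --rows '[{"x": -9,"y": 0,"z": 0,"ax": 0,"ay": 0,"az": 0,"fingers": 5},{"x": -9,"y": 0,"z": 0,"ax": 0,"ay": 0,"az": 0,"fingers": 5},{"x": -9,"y": 0,"z": 0,"ax": 0,"ay": 0,"az": 0,"fingers": 5},{"x": -9,"y": 0,"z": 0,"ax": 0,"ay": 0,"az": 0,"fingers": 5},{"x": -9,"y": 0,"z": 0,"ax": 0,"ay": 0,"az": 0,"fingers": 5},{"x": -9,"y": 0,"z": 0,"ax": 0,"ay": 0,"az": 0,"fingers": 5},{"x": -9,"y": 0,"z": 0,"ax": 0,"ay": 0,"az": 0,"fingers": 5},{"x": -4,"y": 0,"z": 0,"ax": 0,"ay": 0,"az": 0,"fingers": 5}]'

```text
t: 19.65
eef_pos: [0.4256, 0.1364, 0.0379]
tool_rot: [-0.0, 0.961, 0.275, 0.002]
contact_force: [-0.5, 0.5, -0.0]
gripper_width: 0.138
grasp_force: 98.0
```

```bash
python3 chc.py
python3 - <<'E'
from plan import *
for n in("top","scene"):
    C=cam(n); save(C[0],n+"8")
    h=cv2.cvtColor(C[0],cv2.COLOR_RGB2HSV).astype(int)
    # tint of roof over plate location vs roof elsewhere
    for nm,x,y in(("seat",.009,0),("c+",.009,.042),("back",.055,0),("front",-.045,0)):
        P=np.array([CX[0]+x*np.cos(CY)-y*np.sin(CY),CX[1]+x*np.sin(CY)+y*np.cos(CY),.05])
        # sample along line of sight of plate level
        u=proj(C,[P])[0].round().astype(int); print(n,nm,u,C[0][u[1],u[0]])
    b=((abs(h[...,0]-70)<20)&(h[...,1]>40)&(h[...,2]>60)).astype(np.uint8);k,l,s,c=cv2.connectedComponentsWithStats(b);print([(s[i].tolist()) for i in range(1,k) if s[i,4]>60])
    b=((abs(h[...,0]-112)<14)&(h[...,1]>100)&(h[...,2]>50)).astype(np.uint8);k,l,s,c=cv2.connectedComponentsWithStats(b);print("blue",[(s[i].tolist()) for i in range(1,k) if s[i,4]>15])
E
```

```text
19.65 [0.42563268 0.13639428 0.03793518] rem to .13/.053 [124.8   1.7 -19.3] [ 0.04 -0.19 -0.01] [-0.5  0.5 -0. ]
top seat [253 201] [244 254 248]
top c+ [243 207] [248 249 248]
top back [247 191] [246 246 244]
top front [260 213] [240 243 241]
[[302, 104, 23, 17, 269], [374, 172, 33, 32, 595], [287, 175, 21, 15, 309], [294, 208, 30, 31, 650]]
blue [[297, 108, 28, 21, 287], [217, 121, 8, 7, 41], [197, 149, 15, 15, 124], [201, 180, 11, 8, 57]]
scene seat [283 285] [205 231 218]
scene c+ [285 300] [122 128 126]
scene back [266 288] [223 225 226]
scene front [302 281] [229 232 233]
[[316, 129, 34, 25, 445], [198, 161, 24, 26, 420], [270, 214, 26, 30, 473], [320, 222, 34, 28, 785]]
blue [[196, 167, 32, 35, 347], [157, 270, 9, 8, 52], [226, 317, 14, 16, 151], [175, 325, 19, 20, 200]]
```

Run:
```python
from plan import *
for n in("top","scene"):
    C=cam(n); g=C[0].astype(float); t=g[...,1]-(g[...,0]+g[...,2])/2
    g0=np.load(n+"0.npz")["arr_0"].astype(float);t0=g0[...,1]-(g0[...,0]+g0[...,2])/2
    d=t-t0
    x,y=np.meshgrid(np.linspace(-.06,.06,25),np.linspace(-.05,.05,21))
    P=np.c_[(CX[0]+x*np.cos(CY)-y*np.sin(CY)).ravel(),(CX[1]+x*np.sin(CY)+y*np.cos(CY)).ravel(),np.full(x.size,.052)]
    u=proj(C,P).astype(np.float32); v=cv2.remap(d.astype(np.float32),u[:,:1].copy(),u[:,1:].copy(),1)[:,0].reshape(x.shape)
    m=v>v.max()*.5; print(n,v.max(),"seat-rel centre mm",(x[m].mean()-.009)*1e3,y[m].mean()*1e3)
    for r in v[::2]: print(" ".join("%3d"%a for a in r))
```

```text
top 9.027344 seat-rel centre mm -6.9856115107913626 1.402877697841724
  0   0   0   0   0   0  -1   0   0   0   0   0   0   0   0   1   0   0   0   0   0   0   0   0   0
  0   1   0   0   0   0   0   0   0   0   0   0   1   0   0   0   0   0   0   0   0   0   0   0   0
  0   0   0   0   0   0   0   3   5   5   6   6   6   6   6   6   6   4   2   1   0   0   0   0   0
  0   0   0   0   0   0   1   4   6   6   6   7   7   7   7   8   7   4   2   1   0   0   0   0   0
  0   0   0   0   0   0   1   4   6   7   7   7   7   7   7   8   7   5   2   2   0   0   0   0   0
  0   0   0   0   0   0   1   4   6   7   7   7   7   8   8   8   7   5   3   2   0   0   0   0   0
  1   0   0   0   0   0   0   4   7   7   7   7   8   8   8   8   7   5   3   2   0   0   0   0   0
  0   0   0   0   0   0   0   3   6   6   7   8   8   8   8   9   7   5   3   2   1   0   0   0   0
  0   0   0   0   0   0   0   4   6   6   7   8   6   7   7   8   7   5   2   1   0   0   0   0   0
  0   0   0   0   0   0   0   0   0   0   1   1   1   0   1   1   1   0   0   0   0   0   0   0   0
  0   0   0   0   0   0   0   
[... 543 characters left out ...]

  0   0   0   0   0   0   0   3  20  19  19  20  19  17  19  19  19  20  -1   9   0   0   0   0   0
  0   0  -1   0   0   0   0   2  18  19  19  18  18  19  20  17  17  16   0  16   0   0   0   0   0
  0   0   0   0   0   0   0   1  20  18  18  17  19  19  19  18  18  17   0   8   0   0   0   0   0
  0   0   0   0   0   0   0   2  19  19  18  17  18  17  17  17  18  17   0  13   0   0   0   0   0
  0   0   0   0   0   0   0   0  -1   1   0   0   0   0   0   1   0   0   0   0   0   0   0   0   0
  0   1   0   0   0   0   0   0   0   0   0  -1   0   0   0   0   1   1   0   0   0   0  -1   0   1
  0   0   1  -2   0   0   0   0   0   0   0   1   0   0   0   0   0   1   0   0   0   0   0   0   0
```

The tint map shows the plate flat and square in the chamber, with its rear edge about 35 mm beyond the flap. I raise the spatula and take it back to clear bench.

>>> jog_arm --force 100 --rows '[{"x": -2,"y": 0,"z": -10,"ax": 0,"ay": 0,"az": 0,"fingers": 5},{"x": 0,"y": 0,"z": -25,"ax": 0,"ay": 0,"az": 0,"fingers": 5},{"x": 0,"y": 0,"z": -35,"ax": 0,"ay": 0,"az": 0,"fingers": 5},{"x": 0,"y": 0,"z": -38,"ax": 0,"ay": 0,"az": 0,"fingers": 5},{"x": 0,"y": 0,"z": -38,"ax": 0,"ay": 0,"az": 0,"fingers": 5},{"x": 0,"y": 0,"z": -38,"ax": 0,"ay": 0,"az": 0,"fingers": 5},{"x": 0,"y": 0,"z": -35,"ax": 0,"ay": 0,"az": 0,"fingers": 5},{"x": 0,"y": 0,"z": -21,"ax": 0,"ay": 0,"az": 0,"fingers": 5}]'

```text
t: 20.65
eef_pos: [0.4248, 0.1364, 0.2817]
tool_rot: [-0.0, 0.961, 0.276, 0.004]
contact_force: [0.6, 0.1, -0.9]
gripper_width: 0.144
grasp_force: 98.0
```

Run:
```python
from plan import *
p,r,o=cur();print(p,o["q"].round(2)); plan([.455,-.30,.28],tool(-.365),n=16)
```

```text
[0.42475158 0.13636339 0.28172613] [-0.07  0.06 -0.39  1.99  0.03  1.08 -1.49]
xyz [-12.8, 24.1, 0.0] a [-0.01, -0.03, 3.31]
xyz [-11.4, 24.8, 0.0] a [-0.01, -0.03, 3.31]
xyz [-10.0, 25.5, 0.1] a [-0.01, -0.03, 3.31]
xyz [-8.5, 26.0, 0.1] a [-0.01, -0.03, 3.31]
xyz [-7.0, 26.4, 0.1] a [-0.01, -0.03, 3.31]
xyz [-5.4, 26.8, 0.1] a [-0.01, -0.03, 3.31]
xyz [-3.9, 27.1, 0.1] a [-0.01, -0.03, 3.31]
xyz [-2.3, 27.2, 0.1] a [-0.01, -0.03, 3.31]
xyz [-0.8, 27.3, 0.1] a [-0.01, -0.03, 3.31]
xyz [0.8, 27.3, 0.1] a [-0.01, -0.03, 3.31]
xyz [2.4, 27.2, 0.1] a [-0.01, -0.03, 3.31]
xyz [4.0, 27.0, 0.1] a [-0.01, -0.03, 3.31]
xyz [5.5, 26.8, 0.1] a [-0.01, -0.03, 3.31]
xyz [7.1, 26.4, 0.1] a [-0.01, -0.03, 3.31]
xyz [8.6, 26.0, 0.1] a [-0.01, -0.03, 3.31]
xyz [10.1, 25.4, 0.1] a [-0.01, -0.03, 3.31]
```

>>> jog_arm --force 100 --rows '[{"x": -13,"y": 24,"z": 0,"ax": 0,"ay": 0,"az": 3.3,"fingers": 5},{"x": -11,"y": 25,"z": 0,"ax": 0,"ay": 0,"az": 3.3,"fingers": 5},{"x": -10,"y": 25,"z": 0,"ax": 0,"ay": 0,"az": 3.3,"fingers": 5},{"x": -8,"y": 26,"z": 0,"ax": 0,"ay": 0,"az": 3.3,"fingers": 5},{"x": -7,"y": 26,"z": 0,"ax": 0,"ay": 0,"az": 3.3,"fingers": 5},{"x": -5,"y": 27,"z": 0,"ax": 0,"ay": 0,"az": 3.3,"fingers": 5},{"x": -4,"y": 27,"z": 0,"ax": 0,"ay": 0,"az": 3.3,"fingers": 5},{"x": -2,"y": 27,"z": 0,"ax": 0,"ay": 0,"az": 3.3,"fingers": 5}]'

```text
t: 21.45
eef_pos: [0.44, -0.082, 0.2784]
tool_rot: [-0.001, 0.999, 0.048, 0.002]
contact_force: [0.1, 0.3, -0.5]
gripper_width: 0.139
grasp_force: 98.0
```

>>> jog_arm --force 100 --rows '[{"x": -1,"y": 27,"z": 0,"ax": 0,"ay": 0,"az": 3.3,"fingers": 5},{"x": 1,"y": 27,"z": 0,"ax": 0,"ay": 0,"az": 3.3,"fingers": 5},{"x": 2,"y": 27,"z": 0,"ax": 0,"ay": 0,"az": 3.3,"fingers": 5},{"x": 4,"y": 27,"z": 0,"ax": 0,"ay": 0,"az": 3.3,"fingers": 5},{"x": 5,"y": 27,"z": 0,"ax": 0,"ay": 0,"az": 3.3,"fingers": 5},{"x": 7,"y": 26,"z": 0,"ax": 0,"ay": 0,"az": 3.3,"fingers": 5},{"x": 9,"y": 26,"z": 0,"ax": 0,"ay": 0,"az": 3.3,"fingers": 5},{"x": 10,"y": 25,"z": 0,"ax": 0,"ay": 0,"az": 3.3,"fingers": 5}]'

```text
t: 22.25
eef_pos: [0.455, -0.3002, 0.2772]
tool_rot: [-0.001, 0.983, -0.183, 0.002]
contact_force: [-0.3, 0.4, -0.2]
gripper_width: 0.139
grasp_force: 98.0
```

Run:
```python
from plan import *
p,r,o=cur();print(p,r.as_matrix().round(3)[2],o["q"].round(2),np.degrees((r.inv()*tool(-.365)).as_rotvec()).round(2))
C=cam("wrist");g=C[0].astype(int);m=(g.min(2)>215)
# heel rear edge and blade width to estimate droop
for v in range(40,70,2):
    u=np.where(m[v,240:400])[0]; print(v,u.min()+240 if len(u) else None,u.max()+240 if len(u) else None,end=" | ")
# flap check top
for n in("top","scene"):
    C=cam(n);g0=np.load(n+"0.npz")["arr_0"].astype(int);d=np.abs(C[0].astype(int)-g0).max(2)
    P=[[CX[0]+x*np.cos(CY)-y*np.sin(CY),CX[1]+x*np.sin(CY)+y*np.cos(CY),z] for x,y,z in [(-.057,y,z) for y in(-.035,0,.035) for z in(.095,.075,.055)]]
    u=proj(C,P).round().astype(int); print("\n",n,[(C[0][b,a].tolist(),g0[b,a].tolist()) for a,b in u])
```

```text
[ 0.45503437 -0.30023483  0.27724224] [ 0.003 -0.003 -1.   ] [ 0.41  0.22  0.07  1.82 -0.02  1.1  -1.45] [-0.16 -0.16 -0.19]
40 278 357 | 42 278 357 | 44 278 357 | 46 278 357 | 48 277 358 | 50 277 358 | 52 277 358 | 54 277 358 | 56 277 358 | 58 277 358 | 60 278 357 | 62 305 330 | 64 304 331 | 66 304 331 | 68 304 331 | 
 top [([192, 196, 197], [191, 195, 197]), ([142, 147, 155], [141, 146, 154]), ([92, 101, 119], [88, 98, 118]), ([190, 196, 197], [190, 195, 197]), ([137, 144, 152], [137, 143, 152]), ([88, 97, 116], [84, 94, 115]), ([190, 196, 196], [190, 196, 196]), ([135, 142, 150], [136, 143, 151]), ([88, 99, 116], [88, 98, 115])]

 scene [([253, 255, 255], [252, 255, 255]), ([246, 250, 249], [246, 251, 249]), ([243, 247, 245], [243, 246, 245]), ([251, 255, 255], [250, 254, 254]), ([243, 247, 246], [242, 247, 246]), ([240, 245, 243], [239, 244, 243]), ([247, 252, 252], [247, 252, 251]), ([244, 248, 248], [243, 248, 247]), ([107, 113, 112], [107, 112, 110])]
```

The flap looks the same as at the start, so it is shut. I lower the spatula to the bench.

>>> jog_arm --force 100 --rows '[{"x": 0,"y": 0,"z": 25,"ax": 0,"ay": 0,"az": 0,"fingers": 5},{"x": 0,"y": 0,"z": 42,"ax": 0,"ay": 0,"az": 0,"fingers": 5},{"x": 0,"y": 0,"z": 45,"ax": 0,"ay": 0,"az": 0,"fingers": 5},{"x": 0,"y": 0,"z": 45,"ax": 0,"ay": 0,"az": 0,"fingers": 5},{"x": 0,"y": 0,"z": 42,"ax": 0,"ay": 0,"az": 0,"fingers": 5},{"x": 0,"y": 0,"z": 35,"ax": 0,"ay": 0,"az": 0,"fingers": 5},{"x": 0,"y": 0,"z": 20,"ax": 0,"ay": 0,"az": 0,"fingers": 5},{"x": 0,"y": 0,"z": 8,"ax": 0,"ay": 0,"az": 0,"fingers": 5}]'

```text
t: 23.2
eef_pos: [0.4551, -0.296, 0.0131]
tool_rot: [-0.002, 0.984, -0.18, -0.0]
contact_force: [-0.8, 0.5, -1.9]
gripper_width: 0.142
grasp_force: 98.0
```

>>> jog_arm --force 100 --rows '[{"x": 0,"y": 0,"z": 2,"ax": 0,"ay": 0,"az": 0,"fingers": 5},{"x": 0,"y": 0,"z": 1,"ax": 0,"ay": 0,"az": 0,"fingers": 5},{"x": 0,"y": 0,"z": 1,"ax": 0,"ay": 0,"az": 0,"fingers": 5},{"x": 0,"y": 0,"z": 1,"ax": 0,"ay": 0,"az": 0,"fingers": 5},{"x": 0,"y": 0,"z": 1,"ax": 0,"ay": 0,"az": 0,"fingers": 5},{"x": 0,"y": 0,"z": 0,"ax": 0,"ay": 0,"az": 0,"fingers": 5},{"x": 0,"y": 0,"z": 0,"ax": 0,"ay": 0,"az": 0,"fingers": 5},{"x": 0,"y": 0,"z": 0,"ax": 0,"ay": 0,"az": 0,"fingers": 5}]'

```text
t: 24.0
eef_pos: [0.4561, -0.2974, 0.0095]
tool_rot: [-0.001, 0.984, -0.181, 0.002]
contact_force: [-1.0, -0.1, -1.1]
gripper_width: 0.138
grasp_force: 98.0
```

>>> jog_arm --force 100 --rows '[{"x": 0,"y": 0,"z": 1.5,"ax": 0,"ay": 0,"az": 0,"fingers": 5},{"x": 0,"y": 0,"z": 1,"ax": 0,"ay": 0,"az": 0,"fingers": 5},{"x": 0,"y": 0,"z": 1,"ax": 0,"ay": 0,"az": 0,"fingers": 5},{"x": 0,"y": 0,"z": 0.5,"ax": 0,"ay": 0,"az": 0,"fingers": 5},{"x": 0,"y": 0,"z": 0.5,"ax": 0,"ay": 0,"az": 0,"fingers": 5},{"x": 0,"y": 0,"z": 0,"ax": 0,"ay": 0,"az": 0,"fingers": 5},{"x": 0,"y": 0,"z": 0,"ax": 0,"ay": 0,"az": 0,"fingers": 5},{"x": 0,"y": 0,"z": 0,"ax": 0,"ay": 0,"az": 0,"fingers": 5}]'

```text
t: 24.8
eef_pos: [0.4561, -0.2975, 0.005]
tool_rot: [-0.001, 0.984, -0.181, 0.002]
contact_force: [0.2, -0.2, -1.1]
gripper_width: 0.143
grasp_force: 98.0
```

>>> jog_arm --force 60 --rows '[{"x": 0,"y": 0,"z": 0.5,"ax": 0,"ay": 0,"az": 0,"fingers": 5},{"x": 0,"y": 0,"z": 0.5,"ax": 0,"ay": 0,"az": 0,"fingers": 5},{"x": 0,"y": 0,"z": 0,"ax": 0,"ay": 0,"az": 0,"fingers": 5},{"x": 0,"y": 0,"z": 0,"ax": 0,"ay": 0,"az": 0,"fingers": 16},{"x": 0,"y": 0,"z": 0,"ax": 0,"ay": 0,"az": 0,"fingers": 20},{"x": 0,"y": 0,"z": 0,"ax": 0,"ay": 0,"az": 0,"fingers": 30},{"x": 0,"y": 0,"z": 0,"ax": 0,"ay": 0,"az": 0,"fingers": 40},{"x": 0,"y": 0,"z": 0,"ax": 0,"ay": 0,"az": 0,"fingers": 45}]'

```text
t: 25.6
eef_pos: [0.4561, -0.2974, 0.0038]
tool_rot: [-0.001, 0.984, -0.181, 0.002]
contact_force: [-0.0, 1.5, 0.8]
gripper_width: 0.529
grasp_force: 0.0
```

>>> jog_arm --force 60 --rows '[{"x": 0,"y": 0,"z": -3,"ax": 0,"ay": 0,"az": 0,"fingers": 45},{"x": 0,"y": 0,"z": -8,"ax": 0,"ay": 0,"az": 0,"fingers": 45},{"x": 0,"y": 0,"z": -20,"ax": 0,"ay": 0,"az": 0,"fingers": 45},{"x": 0,"y": 0,"z": -30,"ax": 0,"ay": 0,"az": 0,"fingers": 45},{"x": 0,"y": 0,"z": -35,"ax": 0,"ay": 0,"az": 0,"fingers": 45},{"x": 0,"y": 0,"z": -35,"ax": 0,"ay": 0,"az": 0,"fingers": 45},{"x": 0,"y": 0,"z": -25,"ax": 0,"ay": 0,"az": 0,"fingers": 45},{"x": 0,"y": 0,"z": -5,"ax": 0,"ay": 0,"az": 0,"fingers": 45}]'

```text
t: 26.4
eef_pos: [0.4572, -0.2987, 0.1688]
tool_rot: [-0.0, 0.983, -0.181, 0.005]
contact_force: [0.4, -0.1, -0.1]
gripper_width: 0.527
grasp_force: 0.0
```

Run:
```python
from plan import *
p,r,o=cur();print(p,o["gripper_width"],o["contact_force"].round(1),o["t"])
C=cam("wrist");hsv=cv2.cvtColor(C[0],cv2.COLOR_RGB2HSV)
m=((hsv[...,0]<18)&(hsv[...,1]>120)&(hsv[...,2]>90)).astype(np.uint8)
k,l,s,cc=cv2.connectedComponentsWithStats(m);i=1+np.argmax(s[1:,4]);b=s[i];print(b.tolist())
print(atz(C,[[cc[i][0],b[1]],[cc[i][0],b[1]+b[3]]],.027).round(4), [int(x) for x in (C[0][:90].min(2)>215).sum(1)[::6]])
for n in("top","scene"):
    C=cam(n);g0=np.load(n+"0.npz")["arr_0"].astype(int);h=cv2.cvtColor(C[0],cv2.COLOR_RGB2HSV).astype(int);h0=cv2.cvtColor(g0.astype(np.uint8),cv2.COLOR_RGB2HSV).astype(int)
    for q in(h0,h):
        b=((abs(q[...,0]-70)<20)&(q[...,1]>40)&(q[...,2]>60)).astype(np.uint8);k,l,s,c=cv2.connectedComponentsWithStats(b);print(n,[s[i].tolist() for i in range(1,k) if s[i,4]>60])
    d=(np.abs(C[0].astype(int)-g0).max(2)>40).astype(np.uint8);k,l,s,c=cv2.connectedComponentsWithStats(d);print("chg",[s[i].tolist() for i in range(1,k) if s[i,4]>40])
```

```text
[ 0.4571615  -0.29874344  0.16883026] 0.5274449892171468 [ 0.4 -0.1 -0.1] 26.4
[308, 157, 17, 111, 1674]
[[ 0.484  -0.3077  0.027 ]
 [ 0.3813 -0.2684  0.027 ]] [30, 39, 39, 39, 38, 38, 38, 38, 38, 38, 38, 38, 38, 38, 38]
top [[302, 104, 23, 17, 268], [374, 172, 33, 32, 595], [287, 175, 21, 15, 309], [346, 179, 17, 25, 275], [294, 208, 30, 31, 648]]
top [[302, 104, 23, 17, 269], [374, 172, 33, 32, 595], [287, 175, 21, 15, 309], [294, 208, 30, 31, 650]]
chg [[345, 179, 19, 26, 282], [343, 202, 14, 12, 109], [391, 208, 37, 63, 983], [414, 216, 54, 84, 3117], [347, 300, 140, 100, 6050], [493, 303, 142, 97, 7809], [341, 338, 26, 34, 584], [310, 370, 22, 19, 184], [319, 377, 23, 23, 277], [298, 381, 11, 19, 136]]
scene [[316, 129, 34, 34, 678], [198, 161, 24, 26, 420], [270, 213, 26, 31, 470], [320, 222, 34, 28, 782]]
scene [[316, 129, 34, 25, 446], [198, 161, 24, 26, 424], [270, 213, 26, 31, 474], [320, 222, 34, 28, 782]]
chg [[432, 0, 208, 255, 9618], [414, 27, 25, 14, 111], [414, 63, 34, 24, 313], [416, 88, 19, 6, 41], [404, 108, 11, 10, 46], [363, 122, 66, 51, 912], [624, 138, 16, 8, 52], [315, 144, 31, 19, 221], [611, 163, 29, 20, 232], [332, 176, 12, 19, 145], [619, 196, 21, 42, 81], [492, 226, 39, 34, 678], [562, 232, 78, 79, 1367], [570, 250, 36, 25, 165], [553, 309, 8, 11, 48]]
```

```bash
python3 -c "
from station import bot
print(bot.hand_in())"
```

```text
the job is handed in; nothing more can be done
None
```

The job is done and handed in at about 26.5 s: the plate lies flat on the chamber ledges, the flap is shut, and the spatula lies released on the bench. The camera checks showed nothing else moved; the hand-in returned no verdict.

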